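# Clear the stacked inspection kit into its fitted holders

## Task

Someone has piled the inspection kit up on the desk: take the stack apart from the top down and set each thing upright in the low-rimmed holder that fits its shape (forceps case first, then the square box and the tin in either order, the slide case last), lying flat inside the rim and let go. Set things down rather than dropping them, and leave the jar and the glove carton where they are.

Things in the scene. Friction and masses are not known exactly. Their poses are not given: they have to be found in the camera images.
- slide_case: Closed grey plastic microscope-slide case, a plain block 150 x 66 x 34 mm (x, y, z), two small steel catches on one long side; about 0.26 kg. The bottom of the stack, flat on the desk; everything else stands on it. Origin: centre of its underside; x along its length, z up. All stack things are plain solid blocks for gripping: the case is gripped across its 66 mm (its y).
- specimen_box: Closed square brown cardboard specimen box, 50 x 50 x 36 mm, about 0.07 kg. Stands on one half of the slide case, 36 mm from the case's centre along its length (either end), its sides within about 6 degrees of the case's; the tin stands on the other half with a gap of about 24 mm between them. While both stand there, grip it across the slide case's narrow direction. Origin: centre of its underside; z up, x and y along its sides.
- tin: Round bare-metal specimen tin with lid, diameter 46 mm, 36 mm high, about 0.09 kg. Stands on the other half of the slide case, 36 mm from its centre. Origin: centre of its underside; z up.
- forceps_case: Narrow black plastic forceps case, 110 x 24 x 24 mm (x, y, z), about 0.10 kg. The top of the stack: it lies as a bridge across the tops of the square box and the tin, roughly along the slide case's length. Origin: centre of its underside (70 mm above the desk at the start); x along its length, z up; grip it across its 24 mm (its y).
- case_holder: Large rectangular holder with a grey floor and a low black rim, inside 166 x 82 mm, outside 178 x 94 mm (x, y), for the slide case. Fixed to the desk. 3 mm floor (upper face 3 mm above the desk), rim 6 mm thick whose top is 9 mm above the desk; about 8 mm of play all round its thing. Origin: centre of its underside, on the desk; z up. x along its length.
- box_holder: Square holder with a grey floor and a low black rim, inside 66 x 66 mm, outside 78 x 78 mm, for the square specimen box. Fixed to the desk. 3 mm floor (upper face 3 mm above the desk), rim 6 mm thick whose top is 9 mm above the desk; about 8 mm of play all round its thing. Origin: centre of its underside, on the desk; z up. x and y along its sides.
- tin_holder: Round holder with a grey floor and a low black rim, inside diameter 62 mm, outside 74 mm, for the round tin. Fixed to the desk. 3 mm floor (upper face 3 mm above the desk), rim 6 mm thick whose top is 9 mm above the desk; about 8 mm of play all round its thing. Origin: centre of its underside, on the desk; z up. 
- forceps_holder: Long narrow holder with a grey floor and a low black rim, inside 126 x 40 mm, outside 138 x 52 mm (x, y), for the forceps case. Fixed to the desk. 3 mm floor (upper face 3 mm above the desk), rim 6 mm thick whose top is 9 mm above the desk; about 8 mm of play all round its thing. Origin: centre of its underside, on the desk; z up. x along its length.
- jar: Bystander: amber glass jar with a white cap, diameter 56 mm, 70 mm high, standing on the desk. Origin: centre of its underside. Not to be moved.
- glove_box: Bystander: green and white cardboard carton of gloves, 220 x 110 x 70 mm, lying on the desk. Origin: centre of its underside; x along its length. Not to be moved.
Not all that is in view belongs to the job. What is shaped like the box_holder but yellow is not meant. Several things have the shape of the slide_case; the one meant has the colours described above.

How it is judged:
On the way, in this order (a step that is already met when the one before it is completed fails the run):
1. the forceps case lies flat in the long narrow holder (horizontal distance between forceps_case and forceps_holder below 0.013 m and z of forceps_case in the frame of forceps_holder between 0 and 0.0065 m and angle between forceps_case's own z axis and vertical below 0.03 rad), for 0.2 s.
2. the square box and the tin stand in their holders (horizontal distance between specimen_box and box_holder below 0.013 m and z of specimen_box in the frame of box_holder between 0 and 0.0065 m and angle between each of specimen_box, tin's own z axis and vertical below 0.03 rad and horizontal distance between tin and tin_holder below 0.013 m and z of tin in the frame of tin_holder between 0 and 0.0065 m), for 0.2 s.
3. the slide case lies flat in the large holder (horizontal distance between slide_case and case_holder below 0.013 m and z of slide_case in the frame of case_holder between 0 and 0.0065 m and angle between slide_case's own z axis and vertical below 0.03 rad), for 0.2 s.
At the end, for the whole second after the job is handed in: All four things rest upright on the floors of their own holders, inside the rims: centres within 13 mm of the holder's centre horizontally, underside less than 3.5 mm off the holder's floor, tilt under 0.03 rad, all at rest and released (all of step 1 and all of step 2 and all of step 3 and linear speed of each of forceps_case, specimen_box, tin, slide_case below 0.02 m/s and angular speed of each of forceps_case, specimen_box, tin, slide_case below 0.2 rad/s); the robot touches nothing.
It fails at once if the jar was moved by more than 20 mm or tipped (distance of jar from where it was at the start of the episode above 0.02 m or angle between jar's own z axis and vertical above 0.3 rad).
It fails at once if the glove carton was moved by more than 20 mm (distance of glove_box from where it was at the start of the episode above 0.02 m).
It fails at once if a thing of the stack was dropped (moving faster than 0.9 m/s, out of the fingers: a fall of over 40 mm) ((linear speed of forceps_case above 0.9 m/s and contact force between the fingers and forceps_case below 0.05 N) or (linear speed of specimen_box above 0.9 m/s and contact force between the fingers and specimen_box below 0.05 N) or (linear speed of tin above 0.9 m/s and contact force between the fingers and tin below 0.05 N) or (linear speed of slide_case above 0.9 m/s and contact force between the fingers and slide_case below 0.05 N)).
It also fails if it takes over 120 s, if anything falls off the work surface, if the arm or the gripper's body presses on something with over 40 N, if the wrist force passes 120 N, or if a joint passes its speed limit or range.

## Robot

A 6-joint arm with a two-finger parallel gripper is mounted at the origin on the work surface. World frame = base frame: x ahead of the robot, y to its left, z up, the work surface at z = 0. Lengths are in m, angles in rad, forces in N, time in s.
With the tool pointing down it reaches from about 0.35 to 0.975 m from the base axis. Payload 4.9 kg.
Tool frame: the origin (TCP) lies on the mounting face of the last link; the fingertips stand 173 mm ahead of it and the grasp point (between the pads) lies 155 mm ahead of it; z points along the fingers, y is the direction in which the jaws open and shut (so a half turn about z gives the same grasp; the last joint's range is limited). The gripper opens to 85 mm and grips with 20 to 120 N. Pads are 22 mm wide; open, the fingers measure 114 mm over their backs; the gripper's body (76 mm by 85 mm) begins 54 mm behind the grasp point. The pads swing forward as they close: fully open they stand 13 mm farther back than shut.
Start: joints at [-1.401, 0.053, 1.613, -0, 1.476, -0.119], TCP at [0.178, -0.599, 0.405] pointing down, gripper open.
Joint ranges: [-3.01, 3.01], [-1.01, 2.22], [0.06, 2.58], [-1.02, 4.17], [0.09, 2.62], [-3.14, 3.14]. Speed limits (rad/s): [2.57, 2.57, 3.14, 3.14, 3.14, 3.14].

## Interface

Orientations are given as a rotation vector (axis times angle).
In Python, from station import ctrl gives the robot as it stands. The module is installed in compiled form; this text tells all that it offers.
- The arm moves only by the tool jog_arm, never from a script. Its argument "steps" is a list of rows, each a list of 2 entries, a list of its own where there are three numbers: the shift along the tool's x, y, z in cm, then the turn, a rotation vector about the tool's x, y, z in degrees. In form: [[[tx, ty, tz], [rx, ry, rz]], ...]. A call has 1 to 8 rows; each row shifts and turns the pose as measured when the row begins, along the tool's axes as they then stand; what a row does not reach is not made up. A row lasts 1/10 s, in which the tool goes at most 50 mm and 8.59 degrees, less where a joint would pass 70% of its speed; a pose out of reach is approached as far as the arm can. A call is refused whole if a number of a shift passes 5 or a number of a turn 8.59, either way. A call with a gripper value outside its range is refused whole. "fingers" is the gripper command: -1 is shut, 1 is fully open, values between are in proportion, set as the call begins (left out, the last holds). The fingers move at their own pace and stop on an object; "grip_force" is the grip in N (left out, the last holds). Time passes only in rows, so rows that do not move let the fingers close. It gives the time, the measured TCP pose, the force and the opening at its end, in the units of the state.
- ctrl.get_obs(): the state, without advancing time (a new reading comes with each control period).
- ctrl.get_image(name): name is "scene" or "top"; returns the picture (384x512x3 uint8, red, green, blue); there is no depth.
- ctrl.camera_info(name): a dict with "K" (3x3 intrinsics, pixels), "camera_from_world" (4x4, takes a point from world to camera coordinates). Camera axes: x right, y up, looking along -z (the intrinsics and any distortion apply to the point x, -y, -z); pixel columns grow to the right and rows downward; lengths in m; the calibration is good to about 2 mm. A picture is of the moment at which its call begins. camera_info takes no time and is no camera call.
- ctrl.finish_job(): hands the job in, once; it reports no verdict.
The state is a dict: "t": time; "q": joint angles; "dq": joint speeds; "effort": joint torques, N m; "tool_pos": TCP position; "tool_rot": TCP orientation; "contact_force": force on the tool from outside, world axes, zero at the start; "wrist_torque": the same for the moment, N m; "opening": finger opening in m.
Only numpy, scipy, OpenCV 4.12 (cv2) and the standard library are available. Lean on these libraries where they do the work, as an engineer would, in place of code of your own. Each camera call takes 0.05 s, during which the arm holds its last target.

## Working session

There is one attempt and no reset: what is moved stays moved. The work goes in short steps, Python scripts to look and compute and a tool call to move; the robot and the scene stay as the last step left them, time stands still between calls to the robot, and variables do not carry over. Pictures are saved under pics/ and viewed, and the job is handed in when it is done.

Besides the shell and the picture viewer there is one more tool, called after "Request:" in YAML: its name, and indented under it one key for each argument. jog_arm: Moves the arm, as the interface text tells. Its arguments: {"type":"object","properties":{"steps":{"type":"array","items":{"type":"array"}},"fingers":{"type":"number"},"grip_force":{"type":"number"}},"required":["steps"]}

```bash
mkdir -p pics; cat > h.py <<'E'
import numpy as np, cv2
from station import ctrl
from scipy.spatial.transform import Rotation as R
def snap(n,f):
    im=ctrl.get_image(n); cv2.imwrite('pics/'+f,cv2.cvtColor(im,cv2.COLOR_RGB2BGR)); return im
def ray(n,u,v,z):
    c=ctrl.camera_info(n);K=np.array(c['K']);T=np.array(c['camera_from_world'])
    d=np.linalg.inv(K)@[u,v,1]; d=np.array([d[0],-d[1],-d[2]])
    o=-T[:3,:3].T@T[:3,3]; d=T[:3,:3].T@d
    return o+d*(z-o[2])/d[2]
def crop(src,dst,x0,y0,x1,y1,s):
    im=cv2.imread('pics/'+src)[y0:y1,x0:x1]
    cv2.imwrite('pics/'+dst,cv2.resize(im,None,fx=s,fy=s,interpolation=cv2.INTER_CUBIC))
E
python3 - <<'E'
from h import *
snap('top','t0.png');snap('scene','s0.png')
for n in('top','scene'):print({k:np.round(v,3).tolist() if not isinstance(v,str) else v for k,v in ctrl.camera_info(n).items()})
o=ctrl.get_obs();print({k:np.round(v,3).tolist() for k,v in o.items()}); print(R.from_rotvec(o['tool_rot']).as_matrix().round(3))
E
```

```text
{'K': [[350.068, 0.0, 258.376], [0.0, 350.068, 189.956], [0.0, 0.0, 1.0]], 'camera_from_world': [[-0.014, -0.999, -0.029, 0.063], [0.987, -0.018, 0.158, -0.596], [-0.158, -0.026, 0.987, -0.867], [0.0, 0.0, 0.0, 1.0]]}
{'K': [[411.41, 0.0, 253.064], [0.0, 411.41, 190.343], [0.0, 0.0, 1.0]], 'camera_from_world': [[0.628, 0.778, 0.016, -0.399], [-0.498, 0.386, 0.777, 0.212], [0.598, -0.496, 0.63, -1.63], [0.0, 0.0, 0.0, 1.0]]}
{'t': 0.1, 'q': [-1.401, 0.053, 1.614, 0.0, 1.476, -0.119], 'dq': [0.0, -0.002, -0.002, -0.001, -0.001, -0.001], 'effort': [-0.001, -39.49, -37.137, -0.0, 0.004, -0.0], 'tool_pos': [0.178, -0.599, 0.404], 'tool_rot': [-3.107, -0.452, 0.0], 'contact_force': [-0.066, 0.246, 0.786], 'wrist_torque': [0.009, -0.007, 0.011], 'opening': 0.085}
[[ 0.959  0.285 -0.   ]
 [ 0.285 -0.959  0.002]
 [ 0.    -0.002 -1.   ]]
```

View pics/t0.png

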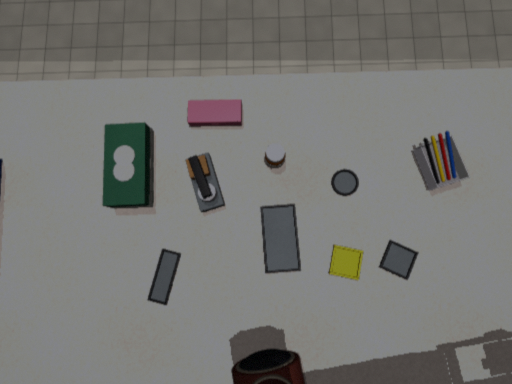

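View pics/s0.png

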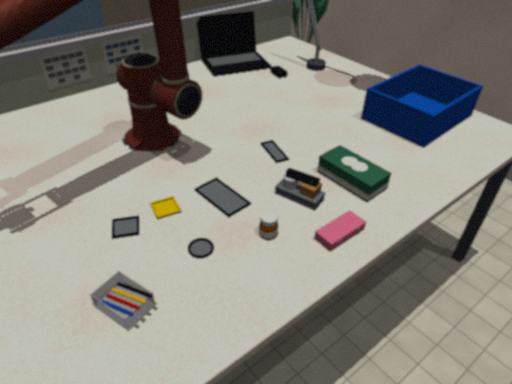

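The top view shows the stack at about (205,182), the forceps holder at (164,277), the case holder at (281,238), the tin holder at (345,182) and the box holder at (399,260). The jar is at (275,155) and the carton at (128,165). The yellow square and the pink block are decoys. I'll enlarge these areas next.

```bash
python3 - <<'E'
from h import *
crop('t0.png','c1.png',170,135,250,225,7)
crop('t0.png','c2.png',130,235,200,315,7)
crop('t0.png','c3.png',245,190,320,285,6)
crop('t0.png','c4.png',320,160,430,285,4)
E
```

```text
(no output)
```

View pics/c1.png

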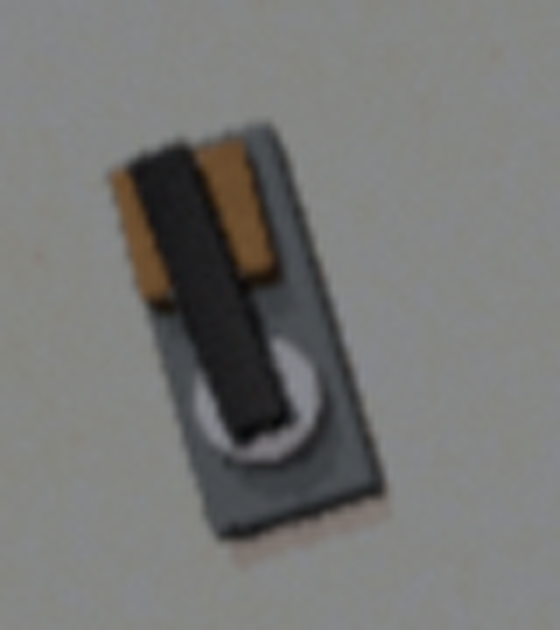

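View pics/c2.png

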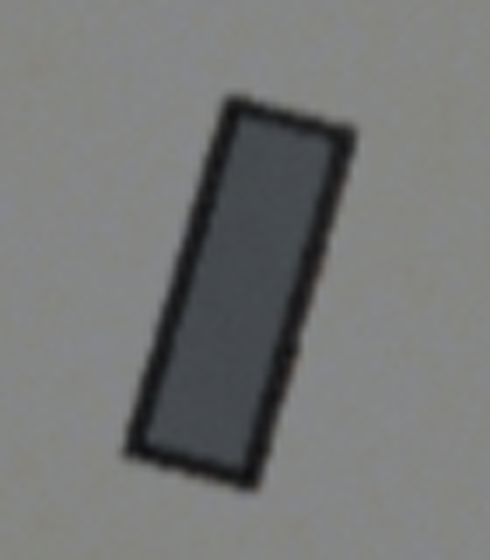

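View pics/c3.png

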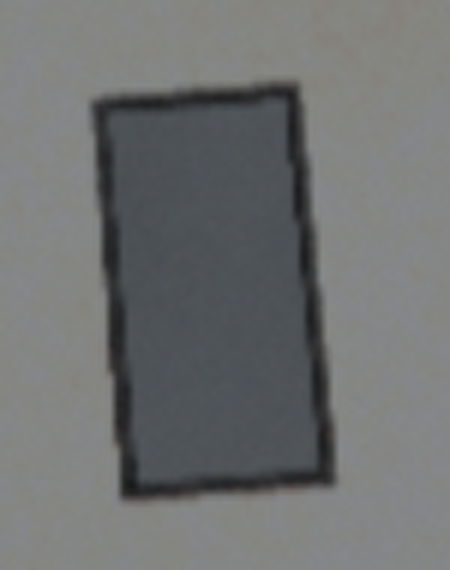

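View pics/c4.png

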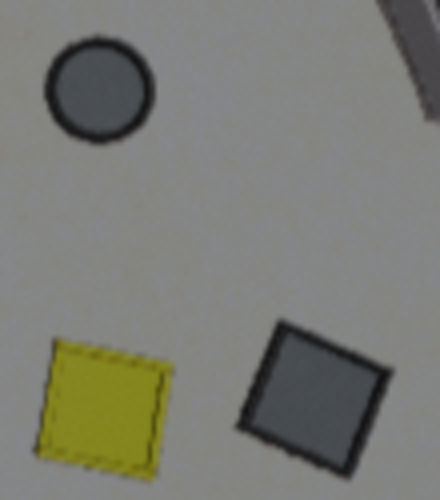

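```bash
cat > m.py <<'E'
from h import *
def pts(l,x0,y0,s,z):
    return np.array([ray('top',(X+.5)/s-.5+x0,(Y+.5)/s-.5+y0,z)[:2] for X,Y in l])
def rep(name,p):
    e=[np.linalg.norm(p[i]-p[(i+1)%4])*1000 for i in range(4)]
    d=[np.degrees(np.arctan2(*(p[(i+1)%4]-p[i])[::-1])) for i in range(4)]
    print(name,'c',p.mean(0).round(4),'edges',np.round(e,1),'dir',np.round(d,1))
E
python3 - <<'E'
from m import *
T=np.array(ctrl.camera_info('top')['camera_from_world']);print('cam',-T[:3,:3].T@T[:3,3])
rep('forceps',pts([(132,160),(188,140),(290,415),(236,436)],170,135,7,.094))
rep('box',pts([(110,175),(242,140),(279,270),(152,305)],170,135,7,.070))
t=pts([(198,397),(324,397),(261,334),(261,464)],170,135,7,.070);print('tin',t.mean(0),np.linalg.norm(t[0]-t[1]),np.linalg.norm(t[2]-t[3]))
rep('case',pts([(112,178),(270,123),(384,490),(218,530)],170,135,7,.034))
rep('fh',pts([(230,94),(357,128),(255,491),(125,456)],130,235,7,.009))
rep('ch',pts([(92,101),(299,84),(335,483),(123,497)],245,190,6,.009))
rep('bh',pts([(281,319),(394,370),(351,480),(235,429)],320,160,4,.009))
t=pts([(45,90),(155,90),(100,36),(100,144)],320,160,4,.009);print('th',t.mean(0),np.linalg.norm(t[0]-t[1]),np.linalg.norm(t[2]-t[3]))
print('jar',ray('top',275,150,.07),'glove',ray('top',128,163,.07))
E
```

```text
cam [0.45259114 0.02911463 0.95195112]
forceps c [0.6295 0.199 ] edges [ 21.5 108.3  20.5 108.8] dir [ -70.9 -159.5  110.5   21. ]
box c [0.6589 0.2098] edges [50.7 51.7 48.5 52.3] dir [ -75.9 -164.   104.6   18.4]
tin [0.59253239 0.18485603] 0.04633489296974331 0.04815880673620654
case c [0.6254 0.1975] edges [ 64.6 150.7  64.5 144. ] dir [ -71.4 -162.8  102.7   17.3]
fh c [0.3776 0.3069] edges [ 51.  137.6  51.1 138. ] dir [-105.3  165.1   75.2  -15. ]
ch c [ 0.4739 -0.0012] edges [ 93.6 176.1  92.9 174.9] dir [ -86.3 -176.6   93.     3.6]
bh c [ 0.413  -0.3094] edges [78.6 77.3 79.5 78.8] dir [-115.7  154.4   65.3  -26.3]
th [ 0.62098216 -0.1804309 ] 0.07426311253155829 0.07465133532941143
jar [0.69810231 0.0081614  0.07      ] glove [0.67147929 0.39257666 0.07      ]
```

```bash
cat > go.py <<'E'
import sys; from h import *
# target x y z [yaw]; tool-frame shift (cm) at current attitude, turns deg
a=[float(v) for v in sys.argv[1:]]
o=ctrl.get_obs();M=R.from_rotvec(o['tool_rot']).as_matrix();p=np.array(o['tool_pos'])
d=M.T@(np.array(a[:3])-p)*100
yaw=np.degrees(np.arctan2(M[1,0],M[0,0]))
print('t',round(o['t'],2),'pos',p.round(4),'yaw',round(yaw,2),'zax',M[:,2].round(3),'open',round(o['opening'],4),'F',np.round(o['contact_force'],1))
print('shift cm',d.round(2),'len',np.linalg.norm(d).round(2))
if len(a)>3:
    Mt=(R.from_euler('z',a[3],degrees=True)*R.from_rotvec([np.pi,0,0])).as_matrix()
    print('turn',np.degrees(R.from_matrix(M.T@Mt).as_rotvec()).round(2))
E
python3 go.py .63 .199 .36 20.5
```

```text
t 0.1 pos [ 0.178  -0.5989  0.4036] yaw 16.54 zax [-0.     0.002 -1.   ] open 0.0853 F [-0.1  0.2  0.8]
shift cm [ 66.05 -63.6    4.49] len 91.81
turn [-0.11 -0.02 -3.96]
```

Request:
jog_arm:
  steps:
    - [[3.3, -3.2, 0.1], [0, 0, 0]]
    - [[3.3, -3.2, 0.1], [0, 0, 0]]
    - [[3.3, -3.2, 0.1], [0, 0, 0]]
    - [[3.3, -3.2, 0.1], [0, 0, 0]]
    - [[3.3, -3.2, 0.1], [0, 0, 0]]
    - [[3.3, -3.2, 0.1], [0, 0, 0]]
    - [[3.3, -3.2, 0.1], [0, 0, 0]]
    - [[3.3, -3.2, 0.1], [0, 0, 0]]
  fingers: 0.2
  grip_force: 40

```text
t: 0.9
tool_pos: [0.3609, -0.2707, 0.3908]
tool_rot: [-3.103, -0.433, 0.002]
contact_force: [0.3, -0.6, -0.0]
opening: 0.0513
```

```bash
python3 go.py .63 .199 .36 20.5
```

```text
t 0.9 pos [ 0.3609 -0.2707  0.3908] yaw 15.9 zax [-0.003  0.008 -1.   ] open 0.0513 F [ 0.3 -0.6 -0. ]
shift cm [ 38.75 -37.77   3.39] len 54.22
turn [-0.49 -0.01 -4.6 ]
```

Request:
jog_arm:
  steps:
    - [[3.3, -3.2, 0.2], [0, 0, 0]]
    - [[3.3, -3.2, 0.2], [0, 0, 0]]
    - [[3.3, -3.2, 0.2], [0, 0, 0]]
    - [[3.3, -3.2, 0.2], [0, 0, 0]]
    - [[3.3, -3.2, 0.2], [0, 0, 0]]
    - [[3.3, -3.2, 0.2], [0, 0, 0]]
    - [[3.3, -3.2, 0.2], [0, 0, 0]]
    - [[3.3, -3.2, 0.2], [0, 0, 0]]

```text
t: 1.7
tool_pos: [0.5477, 0.0641, 0.3739]
tool_rot: [-3.104, -0.434, 0.002]
contact_force: [0.6, -1.2, -0.2]
opening: 0.0508
```

```bash
python3 go.py .63 .199 .36 20.5
```

```text
t 1.7 pos [0.5477 0.0641 0.3739] yaw 15.92 zax [-0.003  0.007 -1.   ] open 0.0508 F [ 0.6 -1.2 -0.2]
shift cm [ 11.62 -10.71   1.47] len 15.87
turn [-0.43  0.01 -4.58]
```

Request:
jog_arm:
  steps:
    - [[3.3, -3.0, 0.4], [0, 0, 0]]
    - [[3.3, -3.0, 0.4], [0, 0, 0]]
    - [[3.0, -2.8, 0.4], [0, 0, 0]]
    - [[1.5, -1.3, 0.2], [0, 0, -2]]
    - [[0, 0, 0], [0, 0, -2]]
    - [[0, 0, 0], [0, 0, 0]]

```text
t: 2.3
tool_pos: [0.6294, 0.2044, 0.3546]
tool_rot: [-3.083, -0.559, 0.012]
contact_force: [0.0, -0.8, -0.2]
opening: 0.0512
```

```bash
python3 go.py .629 .199 .28 20.5
```

```text
t 2.3 pos [0.6294 0.2044 0.3546] yaw 20.55 zax [-0.009  0.006 -1.   ] open 0.0512 F [ 0.  -0.8 -0.2]
shift cm [-0.18  0.56  7.46] len 7.48
turn [-0.53  0.34  0.05]
```

Request:
jog_arm:
  steps:
    - [[-0.1, 0.4, 2.0], [-0.5, 0.3, 0]]
    - [[-0.1, 0.2, 2.0], [0, 0, 0]]
    - [[0, 0, 2.0], [0, 0, 0]]
    - [[0, 0, 1.0], [0, 0, 0]]
    - [[0, 0, 0], [0, 0, 0]]

```text
t: 2.8
tool_pos: [0.6287, 0.1966, 0.2821]
tool_rot: [3.092, 0.553, -0.001]
contact_force: [-0.4, -0.1, -0.7]
opening: 0.0512
```

```bash
python3 go.py .629 .199 .252 20.5; python3 -c "
from h import *
snap('scene','s1.png');crop('s1.png','s1c.png',230,120,380,240,5)"
```

```text
t 2.8 pos [0.6287 0.1966 0.2821] yaw 20.26 zax [-0.001 -0.    -1.   ] open 0.0512 F [-0.4 -0.1 -0.7]
shift cm [ 0.11 -0.21  3.01] len 3.02
turn [-0.    0.06 -0.24]
```

View pics/s1c.png

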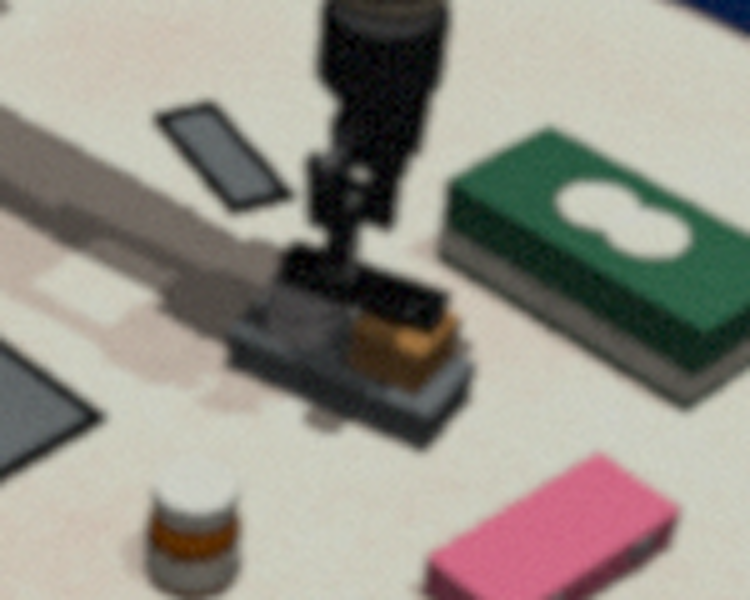

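The gripper is straight over the middle of the forceps case, at about (340,270) in the crop. I'll go down and grip.

Request:
jog_arm:
  steps:
    - [[0.1, -0.2, 1.5], [0, 0, 0]]
    - [[0, 0, 1.5], [0, 0, 0]]
    - [[0, 0, 0], [0, 0, 0]]

```text
t: 3.15
tool_pos: [0.6301, 0.199, 0.2536]
tool_rot: [3.093, 0.552, 0.007]
contact_force: [-0.0, 0.4, -0.6]
opening: 0.0513
```

```bash
python3 go.py .629 .199 .252 20.5
```

```text
t 3.15 pos [0.6301 0.199  0.2536] yaw 20.23 zax [ 0.005  0.001 -1.   ] open 0.0513 F [-0.   0.4 -0.6]
shift cm [-0.1  -0.03  0.16] len 0.19
turn [ 0.05 -0.27 -0.27]
```

Request:
jog_arm:
  steps:
    - [[-0.1, 0, 0.2], [0, -0.3, 0]]
    - [[0, 0, 0], [0, 0, 0]]
    - [[0, 0, 0], [0, 0, 0]]
    - [[0, 0, 0], [0, 0, 0]]
    - [[0, 0, 0], [0, 0, 0]]
    - [[0, 0, 0], [0, 0, 0]]
  fingers: -1

```text
t: 3.75
tool_pos: [0.6294, 0.1989, 0.2522]
tool_rot: [3.092, 0.552, 0.0]
contact_force: [-1.1, 0.6, -1.1]
opening: 0.0226
```

```bash
python3 go.py .629 .199 .37 20.5
```

```text
t 3.75 pos [0.6294 0.1989 0.2522] yaw 20.23 zax [ 0.    -0.001 -1.   ] open 0.0226 F [-1.1  0.6 -1.1]
shift cm [-3.000e-02 -1.000e-02 -1.178e+01] len 11.78
turn [ 0.06  0.   -0.27]
```

Request:
jog_arm:
  steps:
    - [[0, 0, -1], [0, 0, 0]]
    - [[0, 0, -2], [0, 0, 0]]
    - [[0, 0, -3], [0, 0, 0]]
    - [[0, 0, -3], [0, 0, 0]]
    - [[0, 0, -1], [0, 0, 0]]
    - [[0, 0, 0], [0, 0, 0]]

```text
t: 4.35
tool_pos: [0.629, 0.1989, 0.3573]
tool_rot: [3.092, 0.552, -0.001]
contact_force: [-0.4, 0.4, -0.9]
opening: 0.0228
```

```bash
python3 go.py .3776 .3069 .34 -15;python3 -c "
from h import *
snap('scene','s2.png');crop('s2.png','s2c.png',230,100,380,220,5)"
```

```text
t 4.35 pos [0.629  0.1989 0.3573] yaw 20.23 zax [-0.001 -0.001 -1.   ] open 0.0228 F [-0.4  0.4 -0.9]
shift cm [-19.85 -18.83   1.73] len 27.42
turn [ 0.06  0.04 35.23]
```

View pics/s2c.png

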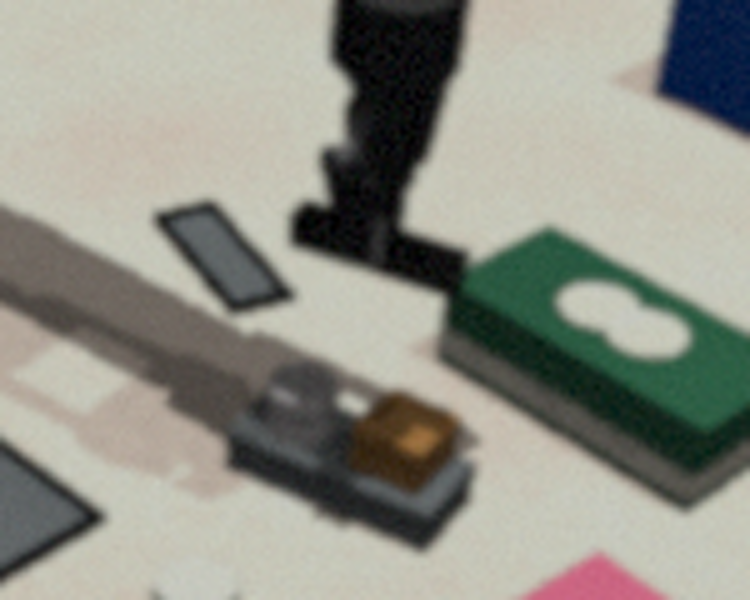

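The forceps case is held level, and the box and tin haven't moved. I'll carry it to the forceps holder.

Request:
jog_arm:
  steps:
    - [[-2.8, -2.7, 0], [0, 0, 0]]
    - [[-2.8, -2.7, 0], [0, 0, 0]]
    - [[-2.8, -2.7, 0], [0, 0, 0]]
    - [[-2.8, -2.7, 0], [0, 0, 0]]
    - [[-2.8, -2.7, 0], [0, 0, 0]]
    - [[-2.8, -2.7, 0], [0, 0, 0]]
    - [[-2.8, -2.7, 0], [0, 0, 0]]
    - [[0, 0, 0], [0, 0, 0]]

```text
t: 5.2
tool_pos: [0.3686, 0.3095, 0.3409]
tool_rot: [3.088, 0.544, -0.039]
contact_force: [-0.1, -0.7, -2.1]
opening: 0.0227
```

Request:
jog_arm:
  steps:
    - [[0, 0, 0], [0, 0, 7]]
    - [[0, 0, 0], [0, 0, 7]]
    - [[0, 0, 0], [0, 0, 7]]
    - [[0, 0, 0], [0, 0, 7]]
    - [[0, 0, 0], [0, 0, 7]]
    - [[0, 0, 0], [0, 0, 0]]

```text
t: 5.8
tool_pos: [0.3668, 0.3078, 0.3305]
tool_rot: [3.086, -0.441, -0.05]
contact_force: [-0.2, 0.3, -1.1]
opening: 0.0229
```

```bash
python3 go.py .3776 .3069 .25 -15
```

```text
t 5.8 pos [0.3668 0.3078 0.3305] yaw -16.3 zax [-0.035 -0.019 -0.999] open 0.0229 F [-0.2  0.3 -1.1]
shift cm [ 1.29 -0.44  8.01] len 8.12
turn [ 1.59  1.64 -1.28]
```

Request:
jog_arm:
  steps:
    - [[0.8, -0.4, 1], [1.6, 1.6, -1.3]]
    - [[0.3, 0, 2], [0, 0, 0]]
    - [[0, 0, 2], [0, 0, 0]]
    - [[0, 0, 2], [0, 0, 0]]
    - [[0, 0, 0], [0, 0, 0]]
    - [[0, 0, 0], [0, 0, 0]]

```text
t: 6.4
tool_pos: [0.3793, 0.3067, 0.2536]
tool_rot: [3.114, -0.386, -0.006]
contact_force: [-0.6, 0.2, -0.1]
opening: 0.0227
```

```bash
python3 go.py .3776 .3069 .22 -15
```

```text
t 6.4 pos [0.3793 0.3067 0.2536] yaw -14.15 zax [-0.004 -0.003 -1.   ] open 0.0227 F [-0.6  0.2 -0.1]
shift cm [-0.16  0.01  3.36] len 3.36
turn [0.22 0.18 0.86]
```

Request:
jog_arm:
  steps:
    - [[-0.2, 0, 1.5], [0.2, 0.2, 0.9]]
    - [[0, 0, 1.5], [0, 0, 0]]
    - [[0, 0, 0], [0, 0, 0]]
    - [[0, 0, 0], [0, 0, 0]]

```text
t: 6.8
tool_pos: [0.3791, 0.3079, 0.2271]
tool_rot: [-3.112, 0.406, -0.008]
contact_force: [-0.1, 0.3, -1.4]
opening: 0.0228
```

```bash
python3 go.py .3776 .3069 .186 -15;python3 -c "
from h import *
snap('scene','s3.png');crop('s3.png','s3c.png',220,100,340,190,6)
snap('top','t3.png');crop('t3.png','t3c.png',120,220,220,320,6)"
```

```text
t 6.8 pos [0.3791 0.3079 0.2271] yaw -14.87 zax [ 0.006  0.003 -1.   ] open 0.0228 F [-0.1  0.3 -1.4]
shift cm [-0.14  0.15  4.11] len 4.11
turn [-0.23 -0.28  0.13]
```

View pics/s3c.png

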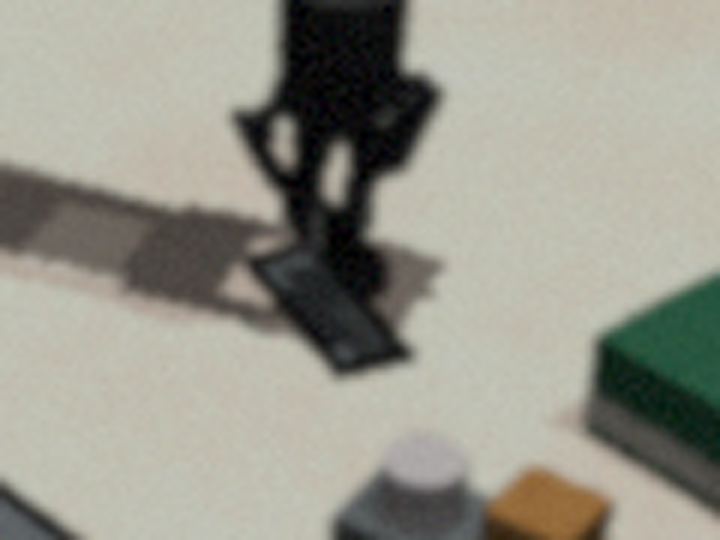

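View pics/t3c.png

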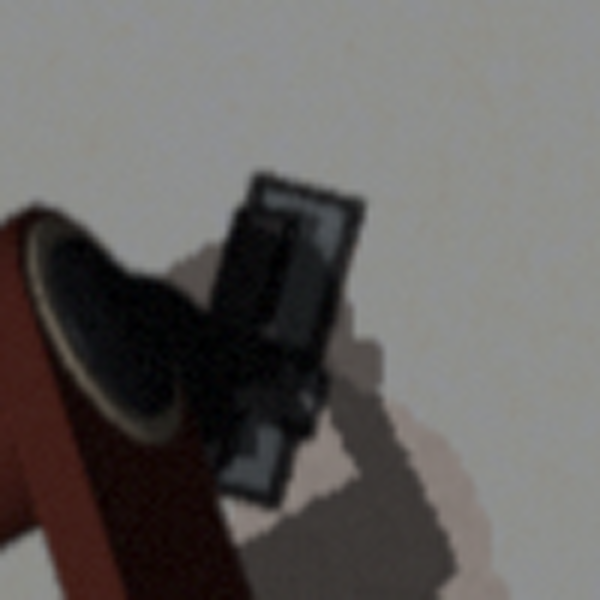

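The forceps case is over its holder and parallel to it (top crop about (270,330)). The apparent shift is parallax from its height. I'll lower it.

Request:
jog_arm:
  steps:
    - [[-0.1, 0.1, 1.5], [-0.2, -0.3, 0]]
    - [[0, 0, 1.5], [0, 0, 0]]
    - [[0, 0, 0.4], [0, 0, 0]]
    - [[0, 0, 0], [0, 0, 0]]
    - [[0, 0, 0], [0, 0, 0]]

```text
t: 7.4
tool_pos: [0.3788, 0.3077, 0.1932]
tool_rot: [-3.112, 0.405, -0.004]
contact_force: [0.1, -0.9, -0.9]
opening: 0.0231
```

```bash
python3 go.py .3776 .3069 .185 -15
```

```text
t 7.4 pos [0.3788 0.3077 0.1932] yaw -14.84 zax [ 0.003  0.003 -1.   ] open 0.0231 F [ 0.1 -0.9 -0.9]
shift cm [-0.09  0.11  0.82] len 0.84
turn [-0.18 -0.13  0.16]
```

Request:
jog_arm:
  steps:
    - [[-0.1, 0.1, 0.5], [-0.2, -0.1, 0]]
    - [[0, 0, 0.3], [0, 0, 0]]
    - [[0, 0, 0], [0, 0, 0]]
    - [[0, 0, 0], [0, 0, 0]]

```text
t: 7.8
tool_pos: [0.3779, 0.3072, 0.1857]
tool_rot: [-3.115, 0.405, -0.003]
contact_force: [0.4, 0.7, 0.0]
opening: 0.0232
```

```bash
python3 go.py .3776 .3069 .185 -15
```

```text
t 7.8 pos [0.3779 0.3072 0.1857] yaw -14.83 zax [ 0.002  0.    -1.   ] open 0.0232 F [0.4 0.7 0. ]
shift cm [-0.02  0.04  0.07] len 0.09
turn [-0.05 -0.1   0.17]
```

Not touching yet, and about 0.5 mm above the floor. I'll release with a modest opening.

Request:
jog_arm:
  steps:
    - [[0, 0, 0.1], [0, 0, 0]]
    - [[0, 0, 0], [0, 0, 0]]
    - [[0, 0, 0], [0, 0, 0]]

```text
t: 8.1
tool_pos: [0.3781, 0.3074, 0.1851]
tool_rot: [-3.114, 0.405, -0.004]
contact_force: [0.2, -0.2, -1.7]
opening: 0.0229
```

Request:
jog_arm:
  steps:
    - [[0, 0, 0], [0, 0, 0]]
    - [[0, 0, 0], [0, 0, 0]]
    - [[0, 0, 0], [0, 0, 0]]
    - [[0, 0, -1.5], [0, 0, 0]]
    - [[0, 0, -3], [0, 0, 0]]
    - [[0, 0, -4], [0, 0, 0]]
    - [[0, 0, -4], [0, 0, 0]]
    - [[0, 0, -3], [0, 0, 0]]
  fingers: 0.2

```text
t: 8.9
tool_pos: [0.3762, 0.3063, 0.3398]
tool_rot: [3.109, -0.405, -0.011]
contact_force: [-0.7, 0.7, 0.2]
opening: 0.0512
```

```bash
python3 go.py .6589 .2098 .34 15.5;python3 -c "
from h import *
snap('scene','s4.png');crop('s4.png','s4c.png',220,100,340,190,6)"
```

```text
t 8.9 pos [0.3762 0.3063 0.3398] yaw -14.84 zax [-0.008 -0.005 -1.   ] open 0.0512 F [-0.7  0.7  0.2]
shift cm [29.8   2.08 -0.19] len 29.87
turn [  0.3    0.45 -30.34]
```

View pics/s4c.png

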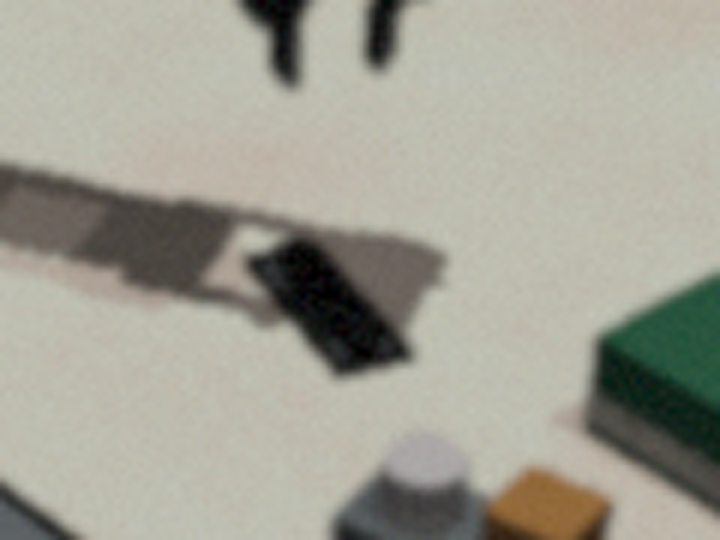

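The forceps case appears to be inside the rim; I'll check it from the top once the arm has moved clear. Next is the box.

Request:
jog_arm:
  steps:
    - [[4.3, 0.3, 0], [0, 0, 0]]
    - [[4.3, 0.3, 0], [0, 0, 0]]
    - [[4.3, 0.3, 0], [0, 0, 0]]
    - [[4.3, 0.3, 0], [0, 0, 0]]
    - [[4.3, 0.3, 0], [0, 0, 0]]
    - [[4.3, 0.3, 0], [0, 0, 0]]
    - [[4.0, 0.3, 0], [0, 0, 0]]
    - [[0, 0, 0], [0, 0, 0]]
  fingers: 0.65

```text
t: 9.75
tool_pos: [0.6711, 0.2079, 0.3498]
tool_rot: [-3.11, 0.399, -0.013]
contact_force: [-0.1, 0.4, -1.2]
opening: 0.0703
```

Request:
jog_arm:
  steps:
    - [[0, 0, 0], [0, 0, -7]]
    - [[0, 0, 0], [0, 0, -8]]
    - [[0, 0, 0], [0, 0, -8]]
    - [[0, 0, 0], [0, 0, -7]]
    - [[0, 0, 0], [0, 0, 0]]

```text
t: 10.25
tool_pos: [0.6702, 0.2081, 0.3467]
tool_rot: [-3.105, -0.45, -0.007]
contact_force: [-0.4, -0.2, 1.0]
opening: 0.0704
```

```bash
python3 go.py .6589 .2098 .28 15.5;python3 -c "
from h import *
snap('top','t4.png');crop('t4.png','t4c.png',130,140,250,320,4)"
```

```text
t 10.25 pos [0.6702 0.2081 0.3467] yaw 16.48 zax [ 0.004  0.005 -1.   ] open 0.0704 F [-0.4 -0.2  1. ]
shift cm [-1.07 -0.46  6.66] len 6.76
turn [-0.19 -0.29  0.98]
```

View pics/t4c.png

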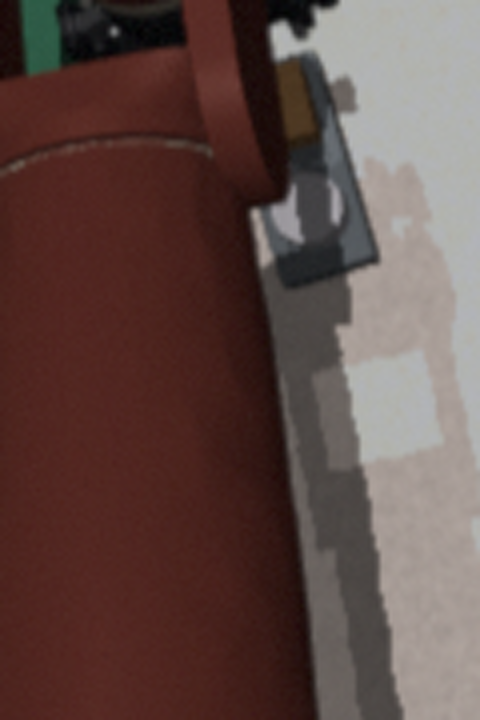

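Request:
jog_arm:
  steps:
    - [[-0.6, -0.3, 1.5], [-0.2, -0.3, 1]]
    - [[-0.4, -0.1, 2], [0, 0, 0]]
    - [[0, 0, 2], [0, 0, 0]]
    - [[0, 0, 1.3], [0, 0, 0]]
    - [[0, 0, 0], [0, 0, 0]]

```text
t: 10.8
tool_pos: [0.6559, 0.2105, 0.2731]
tool_rot: [3.115, 0.403, -0.005]
contact_force: [-0.5, -0.8, -0.0]
opening: 0.0703
```

```bash
python3 go.py .6589 .2098 .219 15.5;python3 -c "
from h import *
snap('scene','s5.png');crop('s5.png','s5c.png',230,120,350,210,6)"
```

```text
t 10.8 pos [0.6559 0.2105 0.2731] yaw 14.73 zax [-0.003 -0.001 -1.   ] open 0.0703 F [-0.5 -0.8 -0. ]
shift cm [0.29 0.14 5.41] len 5.42
turn [ 0.01  0.2  -0.77]
```

View pics/s5c.png

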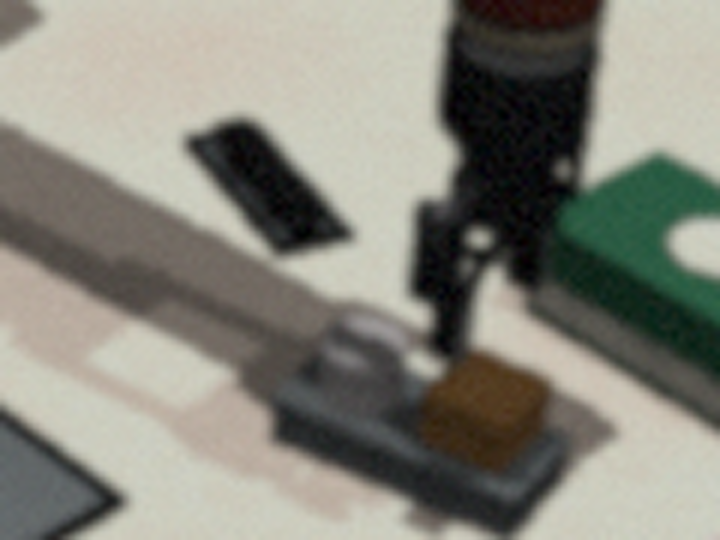

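```bash
cat >> h.py <<'E'
def proj(n,p):
    c=ctrl.camera_info(n);K=np.array(c['K']);T=np.array(c['camera_from_world'])
    q=T[:3,:3]@np.array(p)+T[:3,3]; w=K@[q[0],-q[1],-q[2]]; return w[:2]/w[2]
E
python3 - <<'E'
from h import *
y=np.radians(14.7)
for s in(-1,1):
  for z in(.108,.07):
    p=[.6559-s*.04*np.sin(y),.2105+s*.04*np.cos(y),z]
    print(s,z,(proj('scene',p)-[230,120])*6)
for p in([.6589,.2098,.07],[.5925,.1849,.07]): print((proj('scene',p)-[230,120])*6)
E
```

```text
-1 0.108 [444.94843608 361.47405531]
-1 0.07 [437.98786634 419.88101644]
1 0.108 [523.24113941 287.91052905]
1 0.07 [515.13028407 345.41790474]
[480.42143105 385.21958004]
[359.38504557 342.19570729]
```

The projections agree with the picture: finger tips at about (445,350) and (523,288), and the box top at about (485,387). I'll go down on the box.

Request:
jog_arm:
  steps:
    - [[0.3, 0.1, 1.5], [0, 0.2, -0.8]]
    - [[0, 0, 1.5], [0, 0, 0]]
    - [[0, 0, 1.5], [0, 0, 0]]
    - [[0, 0, 0.6], [0, 0, 0]]
    - [[0, 0, 0], [0, 0, 0]]
    - [[0, 0, 0], [0, 0, 0]]

```text
t: 11.45
tool_pos: [0.6606, 0.2104, 0.2204]
tool_rot: [-3.113, -0.424, -0.007]
contact_force: [-0.1, -0.6, 0.2]
opening: 0.0705
```

```bash
python3 go.py .6589 .2098 .219 15.5
```

```text
t 11.45 pos [0.6606 0.2104 0.2204] yaw 15.52 zax [ 0.005  0.001 -1.   ] open 0.0705 F [-0.1 -0.6  0.2]
shift cm [-0.18  0.02  0.14] len 0.23
turn [ 0.03 -0.26  0.02]
```

Request:
jog_arm:
  steps:
    - [[-0.2, 0, 0.1], [0, -0.2, 0]]
    - [[0, 0, 0], [0, 0, 0]]
    - [[0, 0, 0], [0, 0, 0]]
    - [[0, 0, 0], [0, 0, 0]]
    - [[0, 0, 0], [0, 0, 0]]
    - [[0, 0, 0], [0, 0, 0]]
  fingers: -1
  grip_force: 30

```text
t: 12.05
tool_pos: [0.6592, 0.2101, 0.2218]
tool_rot: [3.113, 0.424, 0.007]
contact_force: [0.1, 0.1, -1.1]
opening: 0.0496
```

```bash
python3 go.py .6589 .2098 .35 15.5
```

```text
t 12.05 pos [0.6592 0.2101 0.2218] yaw 15.52 zax [ 0.005  0.001 -1.   ] open 0.0496 F [ 0.1  0.1 -1.1]
shift cm [  0.02   0.03 -12.82] len 12.82
turn [ 0.04 -0.26  0.02]
```

Request:
jog_arm:
  steps:
    - [[0, 0, -1], [0, -0.2, 0]]
    - [[0, 0, -2], [0, 0, 0]]
    - [[0, 0, -3], [0, 0, 0]]
    - [[0, 0, -3], [0, 0, 0]]
    - [[0, 0, -3], [0, 0, 0]]
    - [[0, 0, 0], [0, 0, 0]]

```text
t: 12.65
tool_pos: [0.6587, 0.21, 0.3477]
tool_rot: [3.112, 0.424, -0.003]
contact_force: [0.8, 0.1, 0.2]
opening: 0.0494
```

```bash
python3 go.py .413 -.3094 .34 -26
```

```text
t 12.65 pos [0.6587 0.21   0.3477] yaw 15.52 zax [-0.002 -0.001 -1.   ] open 0.0494 F [0.8 0.1 0.2]
shift cm [-37.57  43.48   0.87] len 57.47
turn [ 0.07  0.09 41.52]
```

Request:
jog_arm:
  steps:
    - [[-2, 2.3, 0], [0, 0, 0]]
    - [[-3.1, 3.6, 0], [0, 0, 0]]
    - [[-3.1, 3.6, 0], [0, 0, 0]]
    - [[-3.1, 3.6, 0], [0, 0, 0]]
    - [[-3.1, 3.6, 0], [0, 0, 0]]
    - [[-3.1, 3.6, 0], [0, 0, 0]]
    - [[-3.1, 3.6, 0], [0, 0, 0]]
    - [[-3.1, 3.6, 0], [0, 0, 0]]

```text
t: 13.45
tool_pos: [0.4994, -0.1242, 0.3466]
tool_rot: [-3.11, -0.441, -0.001]
contact_force: [0.7, -0.3, -0.8]
opening: 0.0494
```

```bash
python3 go.py .413 -.3094 .34 -26;python3 -c "
from h import *
snap('top','t5.png');crop('t5.png','t5c.png',130,140,250,320,4)"
```

```text
t 13.45 pos [ 0.4994 -0.1242  0.3466] yaw 16.16 zax [ 0.001  0.    -1.   ] open 0.0494 F [ 0.7 -0.3 -0.8]
shift cm [-13.45  15.38   0.66] len 20.45
turn [-2.000e-02 -3.000e-02  4.216e+01]
```

View pics/t5c.png

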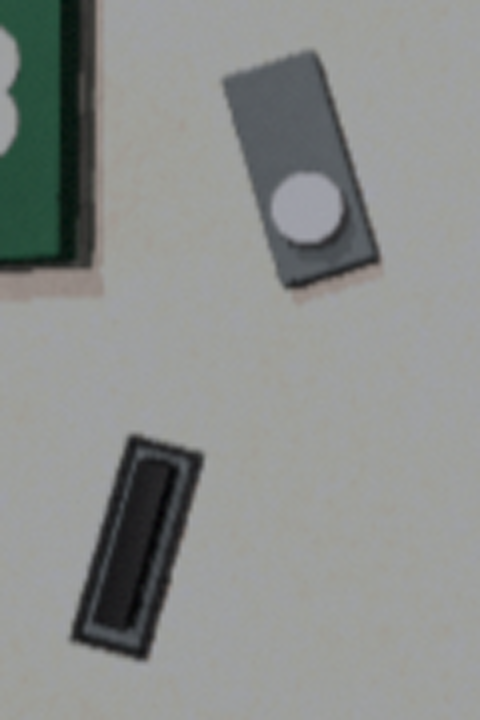

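The forceps case sits centred in its holder (crop (138,545)). The slide case and tin are now in clear view, so I'll measure them again.

```bash
python3 - <<'E'
from m import *
crop('t5.png','t5d.png',180,145,230,215,9)
rep('case',pts([(222,78),(314,50),(380,257),(285,283)],130,140,4,.034))
t=pts([(271,207),(345,207),(307,170),(307,245)],130,140,4,.070);print('tin',t.mean(0),np.linalg.norm(t[0]-t[1]),np.linalg.norm(t[2]-t[3]))
rep('forceps',pts([(142,459),(181,463),(135,630),(95,623)],130,140,4,.027))
E
```

```text
case c [0.6265 0.1976] edges [ 65.1 149.2  65.  147.1] dir [ -73.8 -162.4  104.4   17.7]
tin [0.59252707 0.18577548] 0.047621882127163 0.048627344884271125
forceps c [0.3807 0.3015] edges [ 26.  108.7  26.5 107.1] dir [-96.4 165.5  80.  -14.9]
```

View pics/t5d.png

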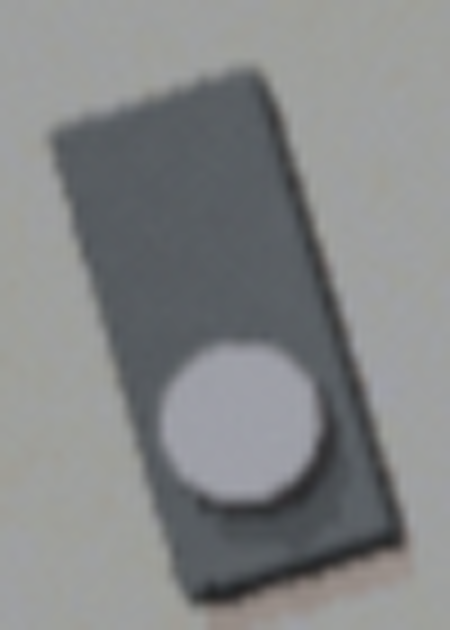

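Request:
jog_arm:
  steps:
    - [[-3.2, 3.6, 0.1], [0, 0, 0]]
    - [[-3.2, 3.6, 0.1], [0, 0, 0]]
    - [[-3.2, 3.6, 0.1], [0, 0, 0]]
    - [[-3.0, 3.5, 0.1], [0, 0, 0]]
    - [[-0.6, 0.8, 0], [0, 0, 0]]
    - [[0, 0, 0], [0, 0, 0]]

```text
t: 14.1
tool_pos: [0.4075, -0.313, 0.3413]
tool_rot: [3.11, 0.426, -0.006]
contact_force: [-0.0, 0.9, -1.2]
opening: 0.0489
```

Request:
jog_arm:
  steps:
    - [[0, 0, 0], [0, 0, 7]]
    - [[0, 0, 0], [0, 0, 8]]
    - [[0, 0, 0], [0, 0, 8]]
    - [[0, 0, 0], [0, 0, 8]]
    - [[0, 0, 0], [0, 0, 8]]
    - [[0, 0, 0], [0, 0, 0]]

```text
t: 14.7
tool_pos: [0.4107, -0.3058, 0.3388]
tool_rot: [-3.068, 0.666, 0.009]
contact_force: [-0.7, 0.2, -0.1]
opening: 0.0495
```

```bash
python3 go.py .413 -.3094 .25 -26
```

```text
t 14.7 pos [ 0.4107 -0.3058  0.3388] yaw -24.5 zax [-0.005  0.003 -1.   ] open 0.0495 F [-0.7  0.2 -0.1]
shift cm [0.41 0.24 8.88] len 8.9
turn [-0.05  0.35  1.5 ]
```

Request:
jog_arm:
  steps:
    - [[0.3, 0.2, 2], [0, 0.3, 1.5]]
    - [[0.1, 0, 3], [0, 0, 0]]
    - [[0, 0, 2.5], [0, 0, 0]]
    - [[0, 0, 1], [0, 0, 0]]
    - [[0, 0, 0], [0, 0, 0]]
    - [[0, 0, 0], [0, 0, 0]]

```text
t: 15.3
tool_pos: [0.4171, -0.3044, 0.2531]
tool_rot: [-3.068, 0.672, -0.004]
contact_force: [0.3, -0.1, -0.6]
opening: 0.0496
```

```bash
python3 go.py .413 -.3094 .2 -26
```

```text
t 15.3 pos [ 0.4171 -0.3044  0.2531] yaw -24.71 zax [ 0.003  0.    -1.   ] open 0.0496 F [ 0.3 -0.1 -0.6]
shift cm [-0.18  0.63  5.3 ] len 5.34
turn [-0.09 -0.13  1.29]
```

Request:
jog_arm:
  steps:
    - [[-0.2, 0.6, 1.5], [0, 0, 1.3]]
    - [[0, 0, 2], [0, 0, 0]]
    - [[0, 0, 1.4], [0, 0, 0]]
    - [[0, 0, 0], [0, 0, 0]]
    - [[0, 0, 0], [0, 0, 0]]

```text
t: 15.8
tool_pos: [0.414, -0.3113, 0.2056]
tool_rot: [3.057, -0.709, 0.015]
contact_force: [0.4, 0.9, -0.8]
opening: 0.0491
```

```bash
python3 go.py .413 -.3094 .1915 -26;python3 -c "
from h import *
snap('scene','s6.png');crop('s6.png','s6c.png',80,160,200,250,6)"
```

```text
t 15.8 pos [ 0.414  -0.3113  0.2056] yaw -26.11 zax [ 0.009 -0.006 -1.   ] open 0.0491 F [ 0.4  0.9 -0.8]
shift cm [-0.18 -0.13  1.41] len 1.43
turn [ 0.1  -0.6  -0.11]
```

View pics/s6c.png

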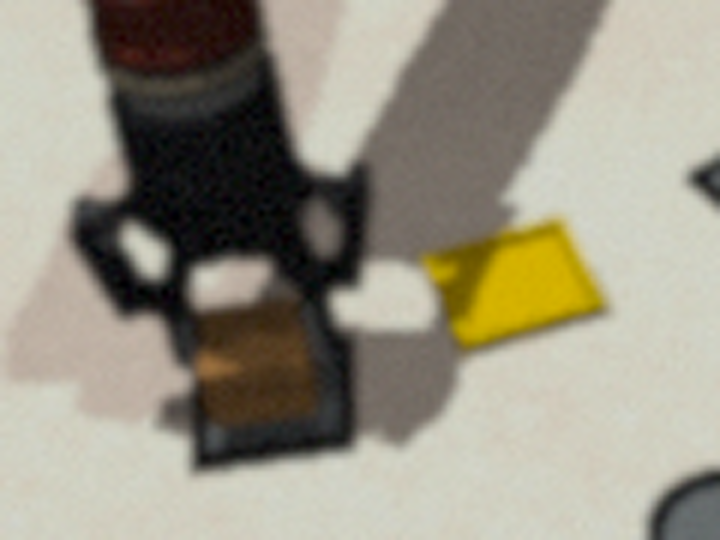

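The box is over its holder with its sides parallel to the rim. I'll straighten the tool and lower the last 14 mm.

Request:
jog_arm:
  steps:
    - [[-0.1, -0.1, 0.6], [0.1, -0.6, 0]]
    - [[0, 0, 0.4], [0, 0, 0]]
    - [[0, 0, 0.2], [0, 0, 0]]
    - [[0, 0, 0], [0, 0, 0]]
    - [[0, 0, 0], [0, 0, 0]]

```text
t: 16.35
tool_pos: [0.4142, -0.3105, 0.1947]
tool_rot: [3.059, -0.709, 0.003]
contact_force: [-0.0, -0.1, -2.0]
opening: 0.0493
```

```bash
python3 go.py .413 -.3094 .191 -26
```

```text
t 16.35 pos [ 0.4142 -0.3105  0.1947] yaw -26.1 zax [ 0.002 -0.002 -1.   ] open 0.0493 F [-0.  -0.1 -2. ]
shift cm [-0.15 -0.05  0.37] len 0.4
turn [ 0.06 -0.14 -0.1 ]
```

Request:
jog_arm:
  steps:
    - [[-0.1, 0, 0.2], [0, -0.1, 0]]
    - [[0, 0, 0.1], [0, 0, 0]]
    - [[0, 0, 0], [0, 0, 0]]
    - [[0, 0, 0], [0, 0, 0]]

```text
t: 16.75
tool_pos: [0.4133, -0.3101, 0.1918]
tool_rot: [3.059, -0.709, 0.001]
contact_force: [-0.7, 0.5, -1.0]
opening: 0.0494
```

```bash
python3 go.py .413 -.3094 .191 -26
```

```text
t 16.75 pos [ 0.4133 -0.3101  0.1918] yaw -26.1 zax [ 0.001 -0.002 -1.   ] open 0.0494 F [-0.7  0.5 -1. ]
shift cm [-0.06 -0.05  0.08] len 0.11
turn [ 0.07 -0.07 -0.1 ]
```

Request:
jog_arm:
  steps:
    - [[0, 0, 0.1], [0, 0, 0]]
    - [[0, 0, 0], [0, 0, 0]]
    - [[0, 0, 0], [0, 0, 0]]

```text
t: 17.05
tool_pos: [0.4134, -0.3101, 0.1908]
tool_rot: [3.059, -0.709, 0.002]
contact_force: [-0.9, -0.0, -1.0]
opening: 0.0496
```

Request:
jog_arm:
  steps:
    - [[0, 0, 0], [0, 0, 0]]
    - [[0, 0, 0], [0, 0, 0]]
    - [[0, 0, 0], [0, 0, 0]]
    - [[0, 0, -1.5], [0, 0, 0]]
    - [[0, 0, -3], [0, 0, 0]]
    - [[0, 0, -4], [0, 0, 0]]
    - [[0, 0, -4], [0, 0, 0]]
    - [[0, 0, -3], [0, 0, 0]]
  fingers: 0.6

```text
t: 17.85
tool_pos: [0.412, -0.3086, 0.3498]
tool_rot: [-3.057, 0.709, 0.011]
contact_force: [1.1, -0.8, 0.6]
opening: 0.0685
```

```bash
python3 go.py .592 .1855 .34 16.5;python3 -c "
from h import *
snap('scene','s7.png');crop('s7.png','s7c.png',80,160,200,250,6)"
```

```text
t 17.85 pos [ 0.412  -0.3086  0.3498] yaw -26.1 zax [-0.006  0.005 -1.   ] open 0.0685 F [ 1.1 -0.8  0.6]
shift cm [ -5.57 -52.29   1.11] len 52.6
turn [ -0.26   0.37 -42.6 ]
```

View pics/s7c.png

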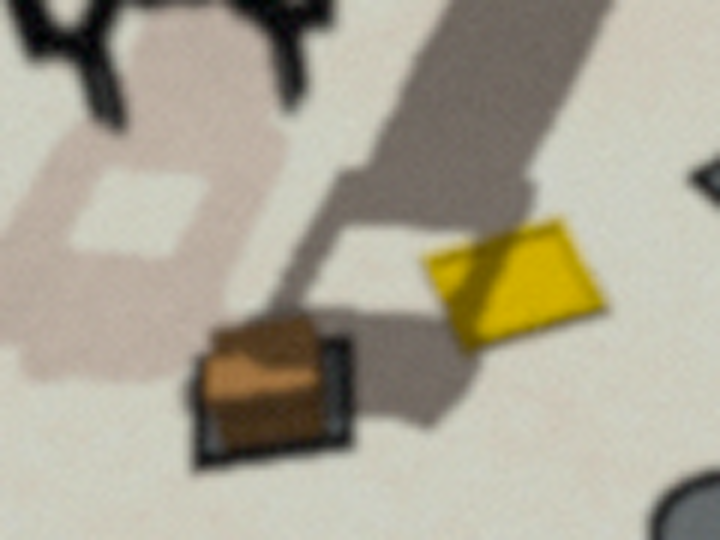

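The box stands in its holder. Next is the tin, which can be gripped at any yaw.

Request:
jog_arm:
  steps:
    - [[-0.4, -3, 0], [0, 0, 0]]
    - [[-0.5, -4.8, 0], [0, 0, 0]]
    - [[-0.5, -4.8, 0], [0, 0, 0]]
    - [[-0.5, -4.8, 0], [0, 0, 0]]
    - [[-0.5, -4.8, 0], [0, 0, 0]]
    - [[-0.5, -4.8, 0], [0, 0, 0]]
    - [[-0.5, -4.8, 0], [0, 0, 0]]
    - [[-0.5, -4.8, 0], [0, 0, 0]]

```text
t: 18.7
tool_pos: [0.5431, 0.0424, 0.3701]
tool_rot: [3.047, -0.726, 0.04]
contact_force: [0.8, -0.9, 0.2]
opening: 0.0681
```

```bash
python3 go.py .592 .1855 .34 -15;python3 -c "
from h import *
snap('top','t7.png');crop('t7.png','t7c.png',370,230,430,290,9)"
```

```text
t 18.7 pos [0.5431 0.0424 0.3701] yaw -26.8 zax [ 0.022 -0.015 -1.   ] open 0.0681 F [ 0.8 -0.9  0.2]
shift cm [ -2.17 -14.98   2.91] len 15.42
turn [  0.34  -1.51 -11.8 ]
```

View pics/t7c.png

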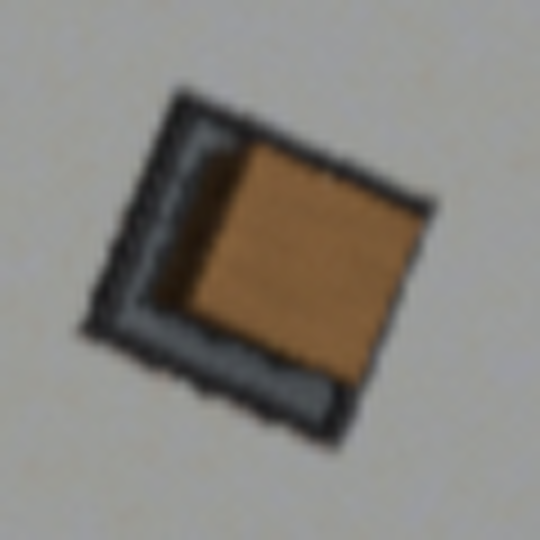

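```bash
python3 - <<'E'
from m import *
rep('box',pts([(253,143),(425,215),(355,385),(190,305)],370,230,9,.039))
rep('bh',pts([(180,86),(438,198),(340,452),(80,334)],370,230,9,.009))
E
```

```text
box c [ 0.416  -0.3115] edges [50.8 52.  49.4 49.3] dir [-114.   153.4   63.   -25.1]
bh c [ 0.4136 -0.3093] edges [79.3 79.2 79.6 78.5] dir [-114.8  154.6   64.6  -25.6]
```

Request:
jog_arm:
  steps:
    - [[-0.6, -4.5, 0.3], [0.3, -1.5, -3]]
    - [[-0.5, -4.0, 0.5], [0, 0, -3]]
    - [[-0.5, -4.0, 0.5], [0, 0, -3]]
    - [[-0.2, -2, 0.5], [0, 0, -3]]
    - [[0, 0, 0.3], [0, 0, 0]]
    - [[0, 0, 0], [0, 0, 0]]

```text
t: 19.35
tool_pos: [0.5836, 0.1948, 0.3559]
tool_rot: [-3.111, 0.373, -0.013]
contact_force: [0.4, 0.3, -0.5]
opening: 0.0685
```

```bash
python3 go.py .592 .1855 .27 -15
```

```text
t 19.35 pos [0.5836 0.1948 0.3559] yaw -13.69 zax [ 0.009  0.007 -1.   ] open 0.0685 F [ 0.4  0.3 -0.5]
shift cm [0.98 0.78 8.59] len 8.68
turn [-0.53 -0.42  1.31]
```

The box is about 3 mm from its holder's centre, which is good. Now down onto the tin.

Request:
jog_arm:
  steps:
    - [[0.7, 0.5, 2], [-0.5, -0.4, 0]]
    - [[0.2, 0.3, 2.5], [0, 0, 0]]
    - [[0.1, 0, 2.5], [0, 0, 0]]
    - [[0, 0, 1], [0, 0, 0]]
    - [[0, 0, 0], [0, 0, 0]]

```text
t: 19.85
tool_pos: [0.5926, 0.1774, 0.2722]
tool_rot: [3.115, -0.388, 0.002]
contact_force: [1.2, 0.6, -0.2]
opening: 0.0683
```

```bash
python3 go.py .592 .1855 .219 -14;python3 -c "
from h import *
snap('scene','s8.png');crop('s8.png','s8c.png',230,120,350,210,6)
y=np.radians(-14);print((proj('scene',[.592,.1855,.07])-[230,120])*6)"
```

```text
t 19.85 pos [0.5926 0.1774 0.2722] yaw -14.2 zax [ 0.001 -0.003 -1.   ] open 0.0683 F [ 1.2  0.6 -0.2]
shift cm [-0.26 -0.79  5.32] len 5.38
turn [ 0.13 -0.1  -0.2 ]
[359.57074105 341.33572333]
```

View pics/s8c.png

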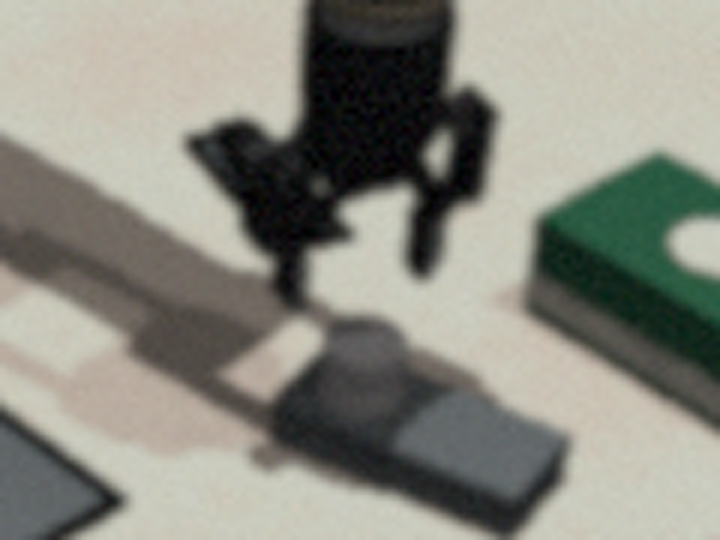

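Request:
jog_arm:
  steps:
    - [[-0.2, -0.6, 0.5], [0.1, 0, 0]]
    - [[0, -0.2, 0.5], [0, 0, 0]]
    - [[0, 0, 0], [0, 0, 0]]
    - [[0, 0, 0], [0, 0, 0]]

```text
t: 20.3
tool_pos: [0.594, 0.1861, 0.2658]
tool_rot: [-3.116, 0.389, -0.013]
contact_force: [0.3, -0.4, -0.6]
opening: 0.0683
```

```bash
python3 go.py .592 .1855 .219 -14
```

```text
t 20.3 pos [0.594  0.1861 0.2658] yaw -14.24 zax [ 0.008  0.    -1.   ] open 0.0683 F [ 0.3 -0.4 -0.6]
shift cm [-0.22  0.12  4.68] len 4.69
turn [-0.12 -0.45 -0.24]
```

Request:
jog_arm:
  steps:
    - [[-0.2, 0.1, 1.5], [-0.1, -0.4, 0]]
    - [[0, 0, 1.5], [0, 0, 0]]
    - [[0, 0, 1.2], [0, 0, 0]]
    - [[0, 0, 0.3], [0, 0, 0]]
    - [[0, 0, 0], [0, 0, 0]]
    - [[0, 0, 0], [0, 0, 0]]

```text
t: 20.9
tool_pos: [0.5914, 0.1858, 0.2161]
tool_rot: [3.117, -0.389, -0.002]
contact_force: [0.2, 0.6, 0.3]
opening: 0.0678
```

```bash
python3 go.py .592 .1855 .219 -14
```

```text
t 20.9 pos [0.5914 0.1858 0.2161] yaw -14.21 zax [-0.001 -0.    -1.   ] open 0.0678 F [0.2 0.6 0.3]
shift cm [ 0.07  0.01 -0.29] len 0.3
turn [ 0.02  0.05 -0.21]
```

Request:
jog_arm:
  steps:
    - [[0.1, 0, -0.3], [0, 0, 0]]
    - [[0, 0, 0], [0, 0, 0]]
    - [[0, 0, 0], [0, 0, 0]]
    - [[0, 0, 0], [0, 0, 0]]
    - [[0, 0, 0], [0, 0, 0]]
    - [[0, 0, 0], [0, 0, 0]]
    - [[0, 0, 0], [0, 0, 0]]
  fingers: -1
  grip_force: 40

```text
t: 21.6
tool_pos: [0.5931, 0.1856, 0.2212]
tool_rot: [-3.117, 0.389, -0.003]
contact_force: [-0.1, 0.4, -0.2]
opening: 0.0447
```

```bash
python3 go.py .592 .1855 .33 -14
```

```text
t 21.6 pos [0.5931 0.1856 0.2212] yaw -14.22 zax [ 0.002  0.    -1.   ] open 0.0447 F [-0.1  0.4 -0.2]
shift cm [ -0.08   0.03 -10.88] len 10.88
turn [-0.05 -0.1  -0.22]
```

Request:
jog_arm:
  steps:
    - [[0, 0, -1], [0, 0, 0]]
    - [[0, 0, -2], [0, 0, 0]]
    - [[0, 0, -3], [0, 0, 0]]
    - [[0, 0, -3], [0, 0, 0]]
    - [[0, 0, -3], [0, 0, 0]]
    - [[0, 0, 0], [0, 0, 0]]

```text
t: 22.2
tool_pos: [0.5923, 0.1855, 0.3467]
tool_rot: [3.117, -0.389, -0.001]
contact_force: [0.4, 0.2, -0.6]
opening: 0.0445
```

```bash
python3 go.py .621 -.1804 .34 -14;python3 -c "
from h import *
snap('scene','s9.png');crop('s9.png','s9c.png',230,100,350,190,6)"
```

```text
t 22.2 pos [0.5923 0.1855 0.3467] yaw -14.21 zax [-0.001 -0.    -1.   ] open 0.0445 F [ 0.4  0.2 -0.6]
shift cm [11.77 34.76  0.68] len 36.71
turn [ 0.02  0.04 -0.21]
```

View pics/s9c.png

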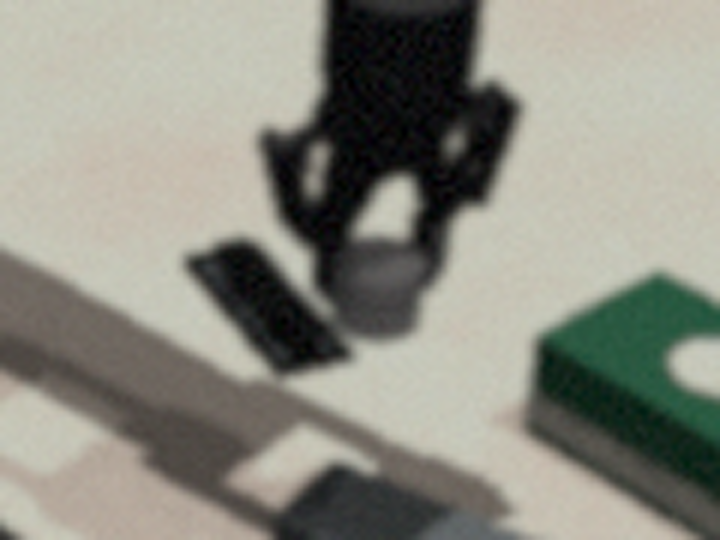

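The tin is held upright, so I'll carry it over.

Request:
jog_arm:
  steps:
    - [[1.0, 3.0, 0], [0, 0, 0]]
    - [[1.5, 4.5, 0], [0, 0, 0]]
    - [[1.5, 4.5, 0], [0, 0, 0]]
    - [[1.5, 4.5, 0], [0, 0, 0]]
    - [[1.5, 4.5, 0], [0, 0, 0]]
    - [[1.5, 4.5, 0], [0, 0, 0]]
    - [[1.5, 4.5, 0], [0, 0, 0]]
    - [[1.5, 4.5, 0], [0, 0, 0]]

```text
t: 23.05
tool_pos: [0.6161, -0.1833, 0.3294]
tool_rot: [-3.117, 0.37, 0.037]
contact_force: [0.3, 0.6, -1.4]
opening: 0.0444
```

```bash
python3 go.py .621 -.1804 .33 -14
```

```text
t 23.05 pos [ 0.6161 -0.1833  0.3294] yaw -13.54 zax [-0.023  0.005 -1.   ] open 0.0444 F [ 0.3  0.6 -1.4]
shift cm [ 0.41 -0.39 -0.07] len 0.57
turn [0.04 1.34 0.46]
```

Request:
jog_arm:
  steps:
    - [[0.3, 0, 0], [0, 1.3, 0]]
    - [[0, 0, 0], [0, 0, 0]]
    - [[0, 0, 2], [0, 0, 0]]
    - [[0, 0, 2.5], [0, 0, 0]]
    - [[0, 0, 2.5], [0, 0, 0]]
    - [[0, 0, 1.5], [0, 0, 0]]
    - [[0, 0, 0], [0, 0, 0]]
    - [[0, 0, 0], [0, 0, 0]]

```text
t: 23.85
tool_pos: [0.6159, -0.1826, 0.2333]
tool_rot: [-3.116, 0.372, 0.021]
contact_force: [0.5, -0.0, -0.8]
opening: 0.0449
```

```bash
python3 go.py .621 -.1804 .205 -14
```

```text
t 23.85 pos [ 0.6159 -0.1826  0.2333] yaw -13.62 zax [-0.013  0.005 -1.   ] open 0.0449 F [ 0.5 -0.  -0.8]
shift cm [ 0.49 -0.33  2.83] len 2.89
turn [-0.08  0.78  0.37]
```

Request:
jog_arm:
  steps:
    - [[0.4, -0.3, 0.7], [0, 0.8, 0]]
    - [[0.1, 0, 1], [0, 0, 0]]
    - [[0, 0, 0.8], [0, 0, 0]]
    - [[0, 0, 0], [0, 0, 0]]
    - [[0, 0, 0], [0, 0, 0]]

```text
t: 24.35
tool_pos: [0.6235, -0.1804, 0.2101]
tool_rot: [3.119, -0.371, 0.012]
contact_force: [0.6, 0.1, -0.6]
opening: 0.0448
```

```bash
python3 go.py .621 -.1804 .191 -14;python3 -c "
from h import *
snap('scene','s10.png');crop('s10.png','s10c.png',150,190,270,280,6)"
```

```text
t 24.35 pos [ 0.6235 -0.1804  0.2101] yaw -13.57 zax [ 0.007 -0.001 -1.   ] open 0.0448 F [ 0.6  0.1 -0.6]
shift cm [-0.26  0.05  1.9 ] len 1.92
turn [-0.03 -0.43  0.43]
```

View pics/s10c.png

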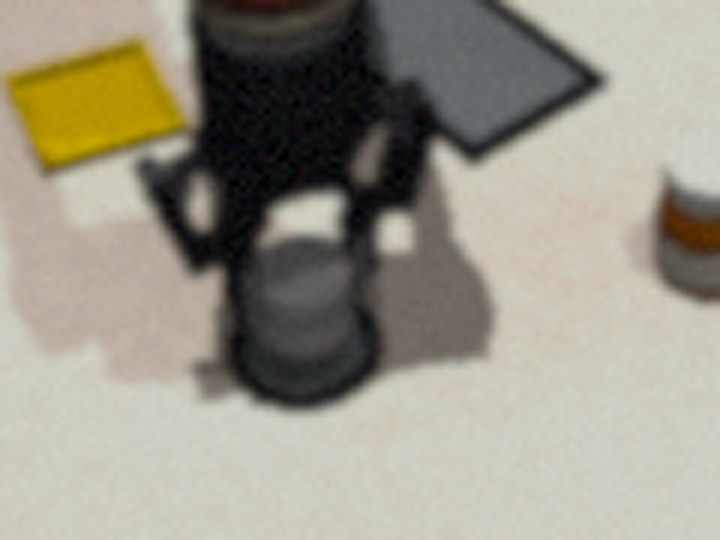

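The tin is centred over the round holder.

Request:
jog_arm:
  steps:
    - [[-0.2, 0, 0.8], [0, -0.4, 0]]
    - [[0, 0, 0.6], [0, 0, 0]]
    - [[0, 0, 0.2], [0, 0, 0]]
    - [[0, 0, 0], [0, 0, 0]]
    - [[0, 0, 0], [0, 0, 0]]

```text
t: 24.9
tool_pos: [0.6213, -0.1803, 0.193]
tool_rot: [-3.119, 0.372, -0.0]
contact_force: [0.7, -0.2, -0.7]
opening: 0.045
```

```bash
python3 go.py .621 -.1804 .1905 -14
```

```text
t 24.9 pos [ 0.6213 -0.1803  0.193 ] yaw -13.6 zax [ 0.  0. -1.] open 0.045 F [ 0.7 -0.2 -0.7]
shift cm [-0.03  0.02  0.25] len 0.25
turn [-0.03 -0.01  0.4 ]
```

Request:
jog_arm:
  steps:
    - [[0, 0, 0.2], [0, 0, 0]]
    - [[0, 0, 0], [0, 0, 0]]
    - [[0, 0, 0], [0, 0, 0]]

```text
t: 25.2
tool_pos: [0.6216, -0.1804, 0.1913]
tool_rot: [-3.119, 0.372, -0.002]
contact_force: [0.4, -0.4, -1.3]
opening: 0.0449
```

```bash
python3 go.py .621 -.1804 .1902 -14
```

```text
t 25.2 pos [ 0.6216 -0.1804  0.1913] yaw -13.6 zax [ 0.001  0.    -1.   ] open 0.0449 F [ 0.4 -0.4 -1.3]
shift cm [-0.05  0.01  0.11] len 0.13
turn [-0.02 -0.06  0.4 ]
```

Request:
jog_arm:
  steps:
    - [[0, 0, 0.1], [0, 0, 0]]
    - [[0, 0, 0], [0, 0, 0]]
    - [[0, 0, 0], [0, 0, 0]]

```text
t: 25.5
tool_pos: [0.6217, -0.1804, 0.1905]
tool_rot: [3.119, -0.372, 0.003]
contact_force: [-0.4, 0.3, -0.4]
opening: 0.0445
```

Request:
jog_arm:
  steps:
    - [[0, 0, 0], [0, 0, 0]]
    - [[0, 0, 0], [0, 0, 0]]
    - [[0, 0, 0], [0, 0, 0]]
    - [[0, 0, -1.5], [0, 0, 0]]
    - [[0, 0, -3], [0, 0, 0]]
    - [[0, 0, -4], [0, 0, 0]]
    - [[0, 0, -4], [0, 0, 0]]
    - [[0, 0, -3], [0, 0, 0]]
  fingers: 0.5

```text
t: 26.3
tool_pos: [0.6201, -0.1799, 0.349]
tool_rot: [-3.117, 0.372, 0.011]
contact_force: [-0.8, -0.0, -0.2]
opening: 0.0635
```

```bash
python3 go.py .6265 .1975 .33 17.2;python3 -c "
from h import *
snap('scene','s11.png');crop('s11.png','s11c.png',150,190,270,280,6)"
```

```text
t 26.3 pos [ 0.6201 -0.1799  0.349 ] yaw -13.6 zax [-0.007  0.003 -1.   ] open 0.0635 F [-0.8 -0.  -0.2]
shift cm [ -8.24 -36.83   2.02] len 37.79
turn [ -0.21   0.39 -30.8 ]
```

View pics/s11c.png

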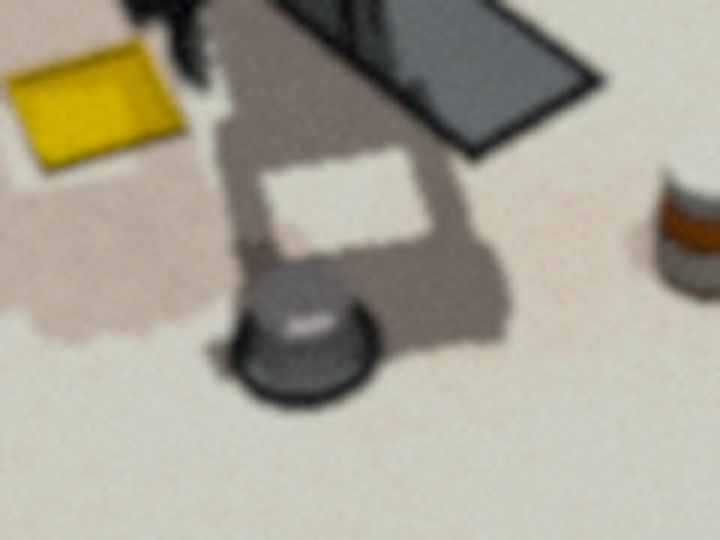

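The tin is standing in its holder. Now for the slide case.

Request:
jog_arm:
  steps:
    - [[-0.9, -3.5, 0], [0, 0, 0]]
    - [[-1.0, -4.6, 0], [0, 0, 0]]
    - [[-1.0, -4.6, 0], [0, 0, 0]]
    - [[-1.0, -4.6, 0], [0, 0, 0]]
    - [[-1.0, -4.6, 0], [0, 0, 0]]
    - [[-1.0, -4.6, 0], [0, 0, 0]]
    - [[-1.0, -4.6, 0], [0, 0, 0]]
    - [[-1.0, -4.6, 0], [0, 0, 0]]
  fingers: 1

```text
t: 27.15
tool_pos: [0.6308, 0.1915, 0.3719]
tool_rot: [3.114, -0.39, 0.042]
contact_force: [1.0, -0.3, 0.4]
opening: 0.0855
```

Request:
jog_arm:
  steps:
    - [[0, 0, 0], [0, 0, -7]]
    - [[0, 0, 0], [0, 0, -8]]
    - [[0, 0, 0], [0, 0, -8]]
    - [[0, 0, 0], [0, 0, -7]]
    - [[0, 0, 0], [0, 0, 0]]

```text
t: 27.65
tool_pos: [0.6291, 0.2004, 0.3778]
tool_rot: [3.097, 0.477, 0.05]
contact_force: [-0.1, 0.2, 0.1]
opening: 0.0857
```

```bash
python3 go.py .6265 .1975 .26 17.2;python3 -c "
from h import *
snap('top','t12.png');crop('t12.png','t12c.png',310,150,380,215,9)"
```

```text
t 27.65 pos [0.6291 0.2004 0.3778] yaw 17.54 zax [ 0.032 -0.003 -0.999] open 0.0857 F [-0.1  0.2  0.1]
shift cm [-0.69  0.05 11.77] len 11.79
turn [ 0.7  -1.73  0.33]
```

View pics/t12c.png

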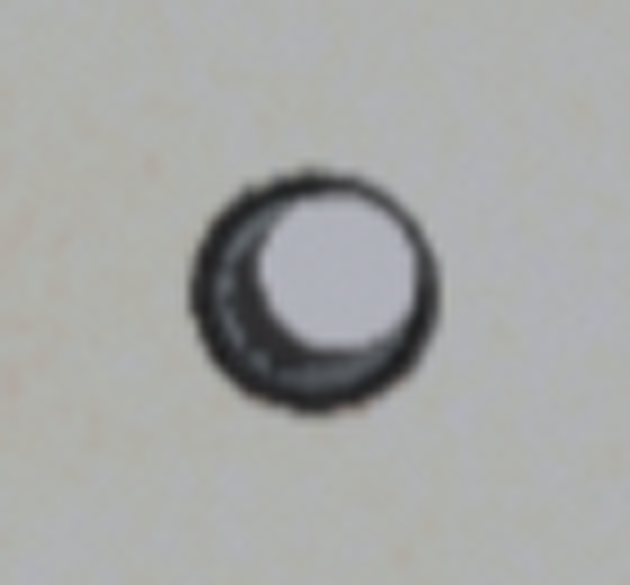

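```bash
python3 - <<'E'
from m import *
print(pts([(338,270)],310,150,9,.039),pts([(315,292)],310,150,9,.009))
E
```

```text
[[ 0.62226432 -0.1806448 ]] [[ 0.6212161  -0.18027686]]
```

Request:
jog_arm:
  steps:
    - [[-0.4, 0, 2], [0.7, -1.7, 0.3]]
    - [[-0.1, 0, 3], [0, 0, 0]]
    - [[0, 0, 3], [0, 0, 0]]
    - [[0, 0, 2.5], [0, 0, 0]]
    - [[0, 0, 1], [0, 0, 0]]
    - [[0, 0, 0], [0, 0, 0]]

```text
t: 28.3
tool_pos: [0.6231, 0.1974, 0.2556]
tool_rot: [-3.108, -0.445, 0.012]
contact_force: [0.1, 0.1, -0.3]
opening: 0.0852
```

```bash
python3 go.py .6265 .1975 .18 17.2
```

```text
t 28.3 pos [0.6231 0.1974 0.2556] yaw 16.31 zax [-0.008  0.001 -1.   ] open 0.0852 F [ 0.1  0.1 -0.3]
shift cm [0.39 0.11 7.55] len 7.57
turn [-0.17  0.4  -0.89]
```

Request:
jog_arm:
  steps:
    - [[0.3, 0.1, 1], [-0.2, 0.4, -0.9]]
    - [[0.1, 0, 1.5], [0, 0, 0]]
    - [[0, 0, 1.5], [0, 0, 0]]
    - [[0, 0, 0.5], [0, 0, 0]]
    - [[0, 0, 0], [0, 0, 0]]
    - [[0, 0, 0], [0, 0, 0]]

```text
t: 28.9
tool_pos: [0.6288, 0.1976, 0.2096]
tool_rot: [3.106, 0.469, 0.007]
contact_force: [-0.0, -0.3, -1.2]
opening: 0.0855
```

```bash
python3 go.py .6265 .1975 .18 17.2;python3 -c "
from h import *
snap('scene','s13.png');crop('s13.png','s13c.png',250,130,350,220,7)"
```

```text
t 28.9 pos [0.6288 0.1976 0.2096] yaw 17.18 zax [ 0.004  0.    -1.   ] open 0.0855 F [-0.  -0.3 -1.2]
shift cm [-0.24 -0.06  2.95] len 2.96
turn [ 0.06 -0.25 -0.02]
```

View pics/s13c.png

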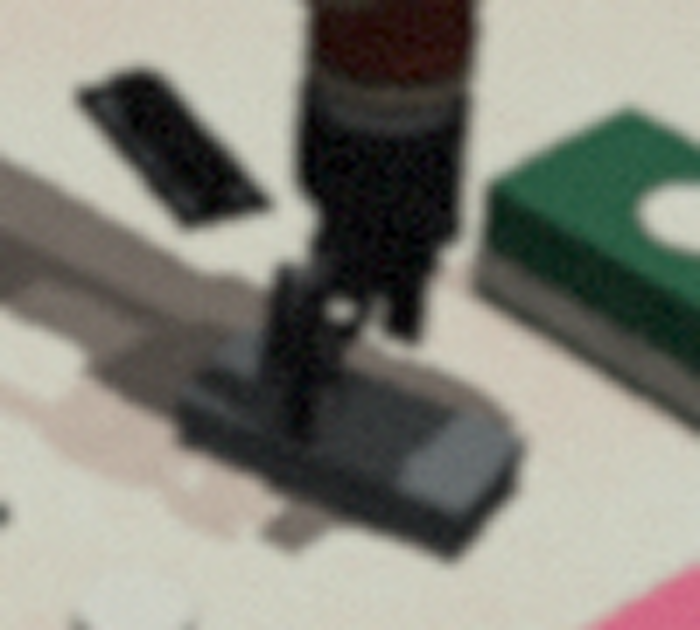

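The fingers straddle the case, with the near tip at (300,430) and the far one behind it at (400,340). I'll continue down, watching the force.

Request:
jog_arm:
  steps:
    - [[-0.2, 0, 0.8], [0, -0.2, 0]]
    - [[0, 0, 0.8], [0, 0, 0]]
    - [[0, 0, 0.8], [0, 0, 0]]
    - [[0, 0, 0.4], [0, 0, 0]]
    - [[0, 0, 0], [0, 0, 0]]
    - [[0, 0, 0], [0, 0, 0]]

```text
t: 29.55
tool_pos: [0.6272, 0.1971, 0.1804]
tool_rot: [3.106, 0.469, 0.005]
contact_force: [0.4, 0.4, 0.7]
opening: 0.0854
```

```bash
python3 go.py .6265 .1975 .18 17.2
```

```text
t 29.55 pos [0.6272 0.1971 0.1804] yaw 17.18 zax [ 0.003 -0.    -1.   ] open 0.0854 F [0.4 0.4 0.7]
shift cm [-0.05 -0.06  0.04] len 0.09
turn [ 0.07 -0.16 -0.02]
```

Request:
jog_arm:
  steps:
    - [[0, 0, 0.1], [0, -0.2, 0]]
    - [[0, 0, 0], [0, 0, 0]]
    - [[0, 0, 0], [0, 0, 0]]
    - [[0, 0, 0], [0, 0, 0]]
    - [[0, 0, 0], [0, 0, 0]]
    - [[0, 0, 0], [0, 0, 0]]
    - [[0, 0, 0], [0, 0, 0]]
  fingers: -1
  grip_force: 60

```text
t: 30.25
tool_pos: [0.6274, 0.1972, 0.18]
tool_rot: [3.105, 0.469, 0.0]
contact_force: [-0.7, 0.4, -0.9]
opening: 0.065
```

Request:
jog_arm:
  steps:
    - [[0, 0, -0.5], [0, 0, 0]]
    - [[0, 0, -0.5], [0, 0, 0]]
    - [[0, 0, -1.5], [0, 0, 0]]
    - [[0, 0, -2.5], [0, 0, 0]]
    - [[0, 0, -2.5], [0, 0, 0]]
    - [[0, 0, -1.5], [0, 0, 0]]
    - [[0, 0, 0], [0, 0, 0]]

```text
t: 30.95
tool_pos: [0.6267, 0.1972, 0.2755]
tool_rot: [3.105, 0.469, -0.003]
contact_force: [2.2, -0.0, -2.9]
opening: 0.0648
```

```bash
python3 go.py .4739 -.0012 .25 3.4;python3 -c "
from h import *
snap('scene','s14.png');crop('s14.png','s14c.png',250,110,350,200,7)"
```

```text
t 30.95 pos [0.6267 0.1972 0.2755] yaw 17.19 zax [-0.002 -0.002 -1.   ] open 0.0648 F [ 2.2 -0.  -2.9]
shift cm [-20.45  14.44   2.62] len 25.17
turn [ 0.09  0.13 13.79]
```

View pics/s14c.png

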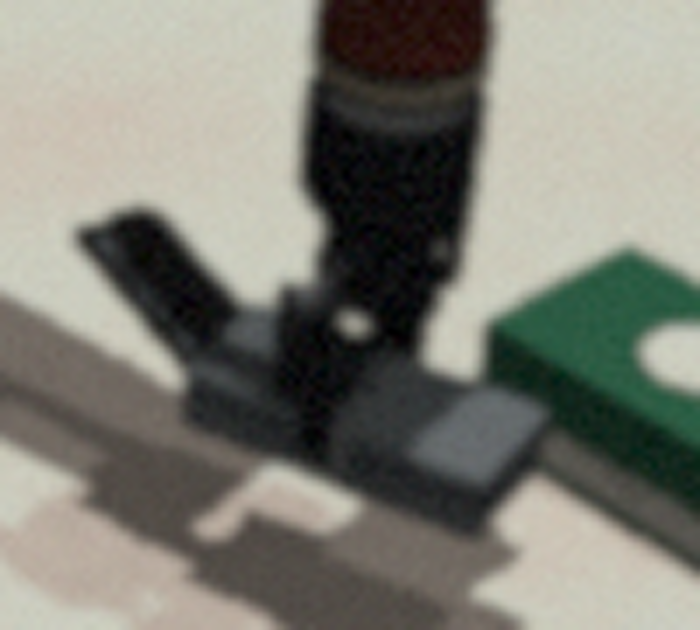

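The case is held level.

Request:
jog_arm:
  steps:
    - [[-2, 1.4, 0], [0, 0, 0]]
    - [[-3.5, 2.5, 0], [0, 0, 0]]
    - [[-3.5, 2.5, 0], [0, 0, 0]]
    - [[-3.5, 2.5, 0], [0, 0, 0]]
    - [[-3.5, 2.5, 0], [0, 0, 0]]
    - [[-3, 2, 0], [0, 0, 0]]
    - [[0, 0, 0], [0, 0, 0]]

```text
t: 31.7
tool_pos: [0.4764, 0.0081, 0.2661]
tool_rot: [-3.105, -0.475, 0.026]
contact_force: [0.6, -0.3, -3.4]
opening: 0.0648
```

Request:
jog_arm:
  steps:
    - [[0, 0, 0], [0, 0, 5]]
    - [[0, 0, 0], [0, 0, 5]]
    - [[0, 0, 0], [0, 0, 3.8]]
    - [[0, 0, 0], [0, 0, 0]]

```text
t: 32.1
tool_pos: [0.4743, 0.0079, 0.2616]
tool_rot: [-3.14, -0.08, 0.035]
contact_force: [0.7, 0.7, -2.6]
opening: 0.0647
```

```bash
python3 go.py .4739 -.0012 .23 3.4
```

```text
t 32.1 pos [0.4743 0.0079 0.2616] yaw 2.92 zax [-0.022 -0.    -1.   ] open 0.0647 F [ 0.7  0.7 -2.6]
shift cm [-0.02  0.91  3.16] len 3.29
turn [-0.05  1.28 -0.48]
```

Request:
jog_arm:
  steps:
    - [[0, 0.8, 0.5], [0, 1.3, -0.5]]
    - [[0, 0.1, 1], [0, 0, 0]]
    - [[0, 0, 1], [0, 0, 0]]
    - [[0, 0, 1], [0, 0, 0]]
    - [[0, 0, 0], [0, 0, 0]]
    - [[0, 0, 0], [0, 0, 0]]

```text
t: 32.7
tool_pos: [0.4741, 0.0005, 0.221]
tool_rot: [-3.137, -0.103, 0.008]
contact_force: [1.3, -0.2, -1.3]
opening: 0.065
```

```bash
python3 go.py .4739 -.0012 .205 3.4
```

```text
t 32.7 pos [0.4741 0.0005 0.221 ] yaw 3.77 zax [-0.005  0.003 -1.   ] open 0.065 F [ 1.3 -0.2 -1.3]
shift cm [-0.02  0.17  1.6 ] len 1.61
turn [-0.19  0.3   0.37]
```

Request:
jog_arm:
  steps:
    - [[0, 0.2, 0.5], [-0.2, 0.3, 0.4]]
    - [[0, 0, 0.8], [0, 0, 0]]
    - [[0, 0, 0.5], [0, 0, 0]]
    - [[0, 0, 0], [0, 0, 0]]
    - [[0, 0, 0], [0, 0, 0]]

```text
t: 33.2
tool_pos: [0.4746, -0.0015, 0.202]
tool_rot: [3.14, 0.092, 0.002]
contact_force: [0.6, -0.6, -2.8]
opening: 0.0645
```

```bash
python3 go.py .4739 -.0012 .1835 3.4;python3 -c "
from h import *
snap('scene','s15.png');crop('s15.png','s15c.png',170,150,270,230,7)"
```

```text
t 33.2 pos [ 0.4746 -0.0015  0.202 ] yaw 3.36 zax [ 0.002 -0.001 -1.   ] open 0.0645 F [ 0.6 -0.6 -2.8]
shift cm [-0.07 -0.04  1.85] len 1.85
turn [ 0.04 -0.09 -0.04]
```

View pics/s15c.png

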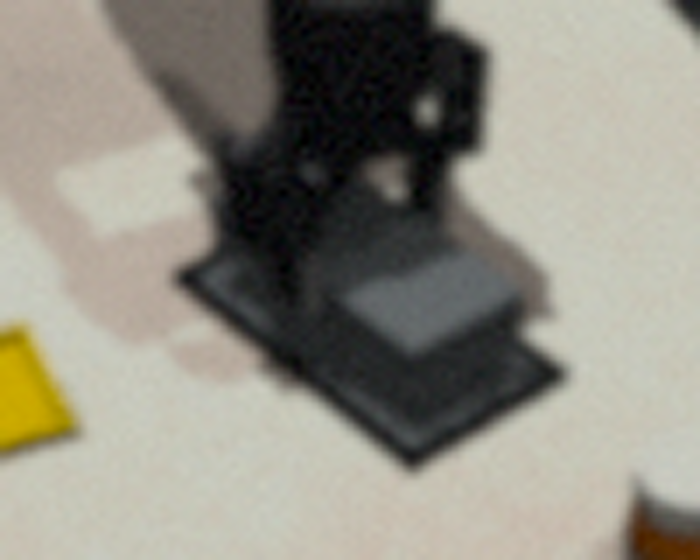

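The case is parallel to the holder and centred over it.

Request:
jog_arm:
  steps:
    - [[-0.1, 0, 0.7], [0, -0.1, 0]]
    - [[0, 0, 0.6], [0, 0, 0]]
    - [[0, 0, 0.3], [0, 0, 0]]
    - [[0, 0, 0], [0, 0, 0]]
    - [[0, 0, 0], [0, 0, 0]]

```text
t: 33.75
tool_pos: [0.4737, -0.0016, 0.1849]
tool_rot: [3.139, 0.092, 0.0]
contact_force: [-0.0, -0.9, -2.0]
opening: 0.0648
```

```bash
python3 go.py .4739 -.0012 .1832 3.4
```

```text
t 33.75 pos [ 0.4737 -0.0016  0.1849] yaw 3.36 zax [ 0.    -0.001 -1.   ] open 0.0648 F [-0.  -0.9 -2. ]
shift cm [ 0.03 -0.04  0.17] len 0.18
turn [ 0.05 -0.02 -0.04]
```

Request:
jog_arm:
  steps:
    - [[0, 0, 0.2], [0, 0, 0]]
    - [[0, 0, 0], [0, 0, 0]]
    - [[0, 0, 0], [0, 0, 0]]

```text
t: 34.05
tool_pos: [0.4741, -0.0017, 0.1834]
tool_rot: [3.139, 0.092, 0.002]
contact_force: [-0.1, 0.9, -2.5]
opening: 0.0644
```

Request:
jog_arm:
  steps:
    - [[0, 0, 0], [0, 0, 0]]
    - [[0, 0, 0], [0, 0, 0]]
    - [[0, 0, 0], [0, 0, 0]]
    - [[0, 0, 0], [0, 0, 0]]
    - [[0, 0, -1.5], [0, 0, 0]]
    - [[0, 0, -3], [0, 0, 0]]
    - [[0, 0, -4], [0, 0, 0]]
    - [[0, 0, -4], [0, 0, 0]]
  fingers: 1

```text
t: 34.85
tool_pos: [0.4721, -0.0014, 0.3069]
tool_rot: [-3.139, -0.092, 0.016]
contact_force: [1.5, 1.2, 0.0]
opening: 0.0855
```

Request:
jog_arm:
  steps:
    - [[0, 4, -2], [0, 0, 0]]
    - [[0, 4.5, -1], [0, 0, 0]]
    - [[0, 4.5, 0], [0, 0, 0]]
    - [[0, 4.5, 0], [0, 0, 0]]
    - [[0, 4.5, 0], [0, 0, 0]]
    - [[0, 4.5, 0], [0, 0, 0]]
    - [[0, 4.5, 0], [0, 0, 0]]
    - [[0, 4.5, 0], [0, 0, 0]]

```text
t: 35.65
tool_pos: [0.4972, -0.3645, 0.3518]
tool_rot: [3.133, 0.109, 0.019]
contact_force: [-0.0, 0.2, -0.1]
opening: 0.0856
```

```bash
python3 go.py .4739 -.0012 .1832 3.4; python3 -c "
from h import *
snap('scene','s16.png');snap('top','t16.png');crop('t16.png','t16c.png',140,150,330,310,4);crop('t16.png','t16d.png',245,190,320,285,6)"
```

```text
t 35.65 pos [ 0.4972 -0.3645  0.3518] yaw 3.97 zax [ 0.012 -0.006 -1.   ] open 0.0856 F [-0.   0.2 -0.1]
shift cm [-1.000e-02 -3.652e+01  1.661e+01] len 40.12
turn [ 0.39 -0.69  0.57]
```

View pics/s16.png

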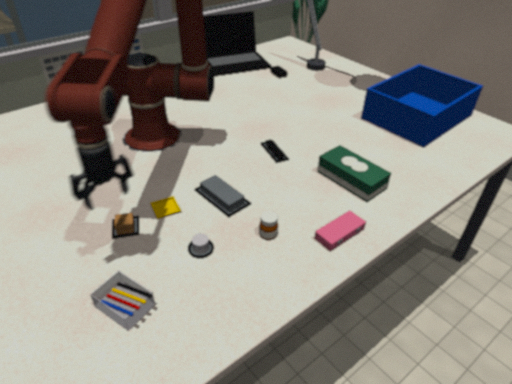

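View pics/t16c.png

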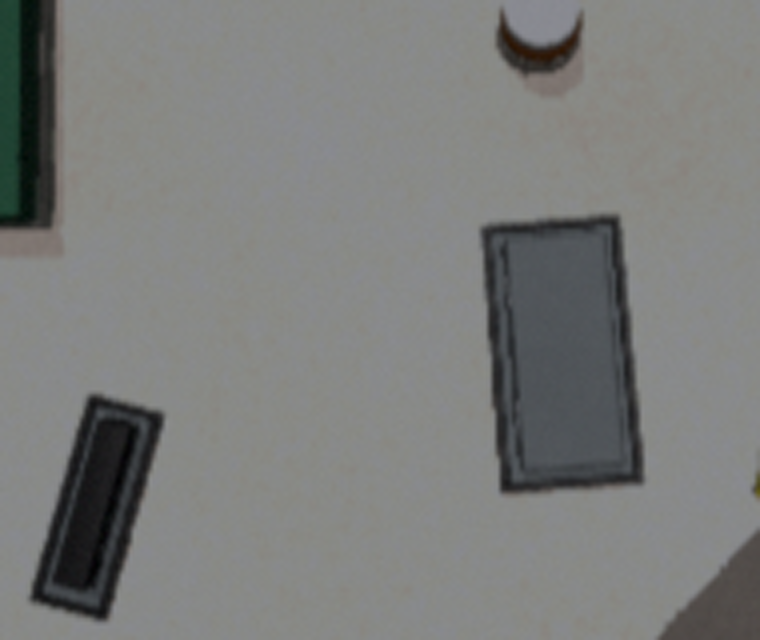

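View pics/t16d.png

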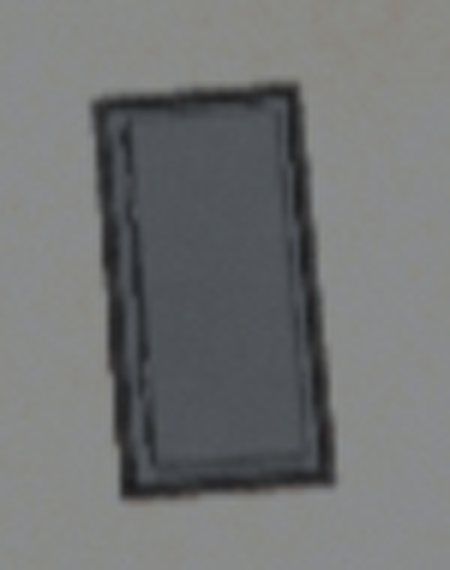

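```bash
python3 - <<'E'
from m import *
crop('t16.png','t16e.png',140,240,190,310,9)
rep('case',pts([(131,114),(279,103),(308,455),(155,465)],245,190,6,.037))
E
```

```text
case c [ 0.4759 -0.003 ] edges [ 64.8 150.8  65.2 150.4] dir [ -86.7 -177.    93.     2.9]
```

View pics/t16e.png

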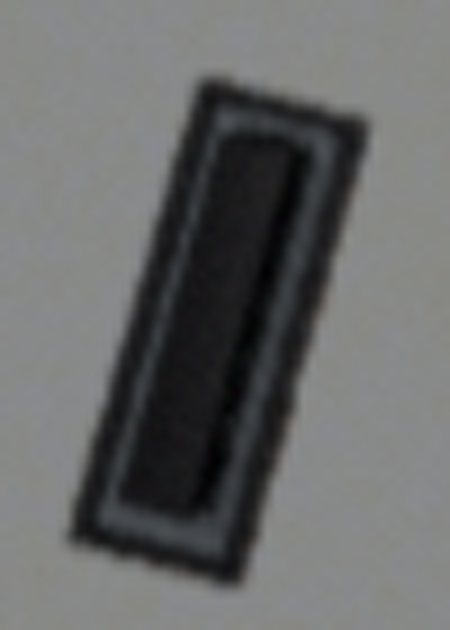

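Request:
jog_arm:
  steps:
    - [[0, 0, -2], [0, 0, 0]]
    - [[0, 0, 0], [0, 0, 0]]
    - [[0, 0, 0], [0, 0, 0]]
    - [[0, 0, 0], [0, 0, 0]]

```text
t: 36.15
tool_pos: [0.4962, -0.3673, 0.3698]
tool_rot: [3.135, 0.099, 0.016]
contact_force: [0.6, -0.2, -0.4]
opening: 0.0856
```

```bash
python3 - <<'E'
from m import *
rep('f',pts([(220,133),(290,148),(196,514),(118,500)],140,240,9,.027))
ctrl.finish_job()
E
```

```text
f c [0.3808 0.3061] edges [ 21.1 105.4  23.  106.3] dir [-102.5  166.6   79.8  -14.4]
the job is handed in; nothing more can be done
```

I took the stack apart from the top down and handed the job in at about 36 s. The order was forceps case, square box, tin, slide case. I set each one down from about 1 mm or less above its holder's floor, then let go. `finish_job()` gives no verdict, so the result below rests on my own camera checks.

**Placement:** distance of each thing from its holder's centre, measured in the top view (the limit is 13 mm):

| Thing | Off centre | Looked at |
|---|---|---|
| Forceps case | about 3 mm | at the end |
| Square box | about 3 mm | soon after it was placed |
| Tin | about 1 mm | soon after it was placed |
| Slide case | about 3 mm | at the end |

All four look flat inside their rims, and the forceps case and slide case lie parallel to theirs. The last scene picture also shows the box and tin still standing in their holders.

**Bystanders and robot:** the jar and glove carton show no visible movement, though I did not measure them again. The gripper is open and well above everything. The contact forces I read stayed within a few newtons.

**Disagreement:** a rough earlier reading put the forceps case about 6 mm off centre. Its corner points were read on dark side faces, and the later enlarged crop gave about 3 mm. Both are inside the limit.

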